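# Load and start the demagnetiser with the ratchet basket

### The job

Demagnetise the steel unions. Raise the demagnetiser's basket by the black T-bar on its toothed rail until the red pointer is level with the yellow marker, as near as the notches allow, and leave it standing on the pawl; then put every silver steel union that lies on the bench into the basket, leaving the brass one and the other things alone. After that hold the pawl up by its red grip until the basket has sunk all the way down, let the pawl drop back, and only then push the red-knobbed switch lever over to start the machine.

Things in the scene. Friction and masses are not known exactly. Their poses are not given: they have to be found in the camera images.
- demag: bench demagnetiser, fixed: grey slab 220 x 190 mm, top 45 mm high, a blue console on its right (-y) side and an upright plate at its far (+x) side. Origin on the bench under the slab; x away from the robot, y left, z up; it stands turned by some yaw. The console is 30 mm high with the switch block on it, top 55 mm. In this frame the rail stands at x 70, y 0; the back plate at x 86 to 94, y -68 to 36 reaches z 150, the scale strip at y -56 reaches z 205 mm
- rail (a joint): height of the toothed rail with its basket over its lowest place, m, 0 to 0.104. A notch every 0.012 m: it goes up freely past the sprung pawl (about 8 to 15 N) and, let go, drops back to rest on the last multiple of 0.012 m passed. With the pawl held up it sinks by itself at 60 to 110 mm/s, slowed by a damper
- t_bar (a point): middle of the black T-bar on top of the rail: a round bar 14 mm thick and 64 mm long, along the machine's y; rises with the rail
- pointer (a point): tip of the red pointer on the rail; rises with the rail
- mark (a point): black line of the yellow marker clip on the scale strip, the height where the pointer shall be; the clip is stiff, leave it where it is
- pawl (a joint): angle of the pawl, rad, range 0 to 0.6, up to 0.04 at rest in the teeth, out of them above 0.23. Its spring pulls it back into the teeth: about 1 to 3 N at the grip
- pawl_grip (a point): middle of the red pawl grip, left (+y) of the rail: a round bar 16 mm thick and 46 mm long, pointing along the machine's y. Its hinge lies along the machine's x axis, 87 mm to the right (-y) of this point at the same height when the pawl is at 0; lifting the grip 30 mm takes the pawl clear of the teeth
- basket_floor (a point): middle of the basket's inner floor: basket inside 100 mm (machine x) by 140 mm (machine y), walls 3 mm thick and 29 mm above this floor; 105 mm in front of the rail; rises with the rail
- switch (a joint): switch lever on the console, rad: 0 leans towards the robot (machine -x, off), 1.0 leans away (machine +x, on); stays where it is left (about 2 N at the knob)
- switch_tip (a point): centre of the red ball knob (26 mm) of the switch lever, 50 mm from the lever's hinge, which lies along the machine's y; at angle 0 the knob is 24 mm nearer the robot than the hinge and 44 mm above it
- steel_1: steel union (hexagonal tube fitting with a threaded end), silver-grey, 47 mm long, 20 mm across the hexagon, 18 mm high, 0.04 kg; origin under its middle on the face it lies on, y along its length, z up; may be absent
- steel_2: steel union (hexagonal tube fitting with a threaded end), silver-grey, 42 mm long, 18 mm across the hexagon, 16 mm high, 0.04 kg; origin under its middle on the face it lies on, y along its length, z up; may be absent
- steel_3: steel union (hexagonal tube fitting with a threaded end), silver-grey, 47 mm long, 20 mm across the hexagon, 18 mm high, 0.04 kg; origin under its middle on the face it lies on, y along its length, z up; may be absent
- steel_4: steel union (hexagonal tube fitting with a threaded end), silver-grey, 42 mm long, 18 mm across the hexagon, 16 mm high, 0.04 kg; origin under its middle on the face it lies on, y along its length, z up; may be absent
- brass: brass union, golden, 52 mm long, 22 mm across the hexagon, 20 mm high; not magnetic, stays where it lies
- hexkeys: red folding hex key set 28 x 92 x 15 mm, bystander
- black_tape: roll of black tape 62 mm across, 19 mm high, bystander

How it is judged:
On the way, in this order (a step that is already met when the one before it is completed fails the run):
1. the pointer is level with the marker (within 10 mm), the rail standing on the pawl with the gripper off it (z of pointer in the frame of mark between -0.01 and 0.01 m and contact force between the fingers and rail below 0.3 N and velocity of joint rail between -0.005 and 0.005 m/s and value of joint pawl below 0.15 rad), for 0.4 s.
2. every steel union present lies in the raised basket, still at the marker (z of pointer in the frame of mark between -0.01 and 0.01 m and x of steel_1 in the frame of basket_floor between -0.055 and 0.055 m and y of steel_1 in the frame of basket_floor between -0.075 and 0.075 m and z of steel_1 in the frame of basket_floor between -0.006 and 0.036 m and x of steel_2 in the frame of basket_floor between -0.055 and 0.055 m and y of steel_2 in the frame of basket_floor between -0.075 and 0.075 m and z of steel_2 in the frame of basket_floor between -0.006 and 0.036 m and x of steel_3 in the frame of basket_floor between -0.055 and 0.055 m and y of steel_3 in the frame of basket_floor between -0.075 and 0.075 m and z of steel_3 in the frame of basket_floor between -0.006 and 0.036 m and x of steel_4 in the frame of basket_floor between -0.055 and 0.055 m and y of steel_4 in the frame of basket_floor between -0.075 and 0.075 m and z of steel_4 in the frame of basket_floor between -0.006 and 0.036 m), for 0.2 s.
3. the basket is all the way down (within 4 mm) (value of joint rail below 0.004 m), for 0.2 s.
4. the switch lever is over (value of joint switch above 0.75 rad), for 0.2 s.
At the end, for the whole second after the job is handed in: basket all the way down (within 4 mm), pawl back in the teeth (under 0.12 rad), switch lever over (above 0.75 rad), every steel union present at rest inside the basket, and the brass union, hex keys and tape within 30 mm of where they lay (value of joint rail below 0.004 m and value of joint pawl below 0.12 rad and value of joint switch above 0.75 rad and x of steel_1 in the frame of basket_floor between -0.055 and 0.055 m and y of steel_1 in the frame of basket_floor between -0.075 and 0.075 m and z of steel_1 in the frame of basket_floor between -0.006 and 0.036 m and x of steel_2 in the frame of basket_floor between -0.055 and 0.055 m and y of steel_2 in the frame of basket_floor between -0.075 and 0.075 m and z of steel_2 in the frame of basket_floor between -0.006 and 0.036 m and x of steel_3 in the frame of basket_floor between -0.055 and 0.055 m and y of steel_3 in the frame of basket_floor between -0.075 and 0.075 m and z of steel_3 in the frame of basket_floor between -0.006 and 0.036 m and x of steel_4 in the frame of basket_floor between -0.055 and 0.055 m and y of steel_4 in the frame of basket_floor between -0.075 and 0.075 m and z of steel_4 in the frame of basket_floor between -0.006 and 0.036 m and linear speed of each of steel_1, steel_2, steel_3, steel_4 below 0.03 m/s and distance of each of brass, hexkeys, black_tape from where it was at the start of the episode below 0.03 m); the robot touches nothing.
It fails at once if the machine is switched on while the basket is not down (value of joint switch above 0.6 rad and value of joint rail above 0.012 m).
It fails at once if the brass union or a bystander is disturbed (moved more than 40 mm) (distance of any of brass, hexkeys, black_tape from where it was at the start of the episode above 0.04 m).
It fails at once if the marker clip is shifted by more than 8 mm (distance of mark from where it was at the start of the episode above 0.008 m).
Of steel_1, steel_2, steel_3, steel_4 only 3 to 4 are there at a start; the rules pass over those that are not, and their reading is None.
At some moment in a run one of steel_1, steel_2, steel_3, steel_4 may be knocked a few centimetres aside while the robot is not near it.
Once in a run the grip may slacken for a moment while it holds something.
It also fails if it takes over 208 s, if anything falls off the work surface, if the arm or the gripper's body presses on something with over 40 N, if the wrist force passes 120 N, or if a joint passes its speed limit or range.

### The arm

A 6-joint arm with a two-finger parallel gripper is mounted at the origin on a cart in front of the work surface, level with it; the furniture and walls round the work are solid. World frame = base frame: x ahead of the robot, y to its left, z up, the work surface at z = 0. Lengths are in m, angles in rad, forces in N, time in s.
With the tool pointing down it reaches from about 0.375 to 0.9 m from the base axis. Payload 3.1 kg.
Tool frame: the origin (TCP) lies on the centre line of the jaws, within the pads' length; the fingertips stand 8 mm ahead of it and the grasp point (between the pads) lies 11 mm behind it; z points along the fingers, y is the line along which they close (so a half turn about z gives the same grasp; the last joint's range is limited). The gripper opens to 85 mm and grips with 20 to 120 N. Pads are 22 mm wide; open, the fingers measure 114 mm over their backs; the gripper's body (76 mm by 85 mm) begins 54 mm behind the grasp point. The pads swing forward as they close: fully open they stand 13 mm farther back than shut.
Start: joints at [-1.421, 0.527, 1.433, -0, 1.181, -0.178], TCP at [0.201, -0.592, 0.21] pointing down, gripper open.
Joint ranges: [-3.08, 3.08], [-0.75, 2.2], [0.22, 2.44], [-1.43, 4.57], [0, 2.65], [-2.85, 2.85]. Speed limits (rad/s): [2.79, 2.79, 3.14, 3.14, 3.14, 3.14].

### API

Orientations are given as a unit quaternion [x, y, z, w].
In Python, from station import * gives the robot as it stands.
- The arm moves only by the tool play_rows, never from a script. Its argument "rows" is a list of rows, each a list of 3 entries, a list of its own where there are three numbers: the turn, a rotation vector about the tool's x, y, z in degrees, then the shift along the tool's x, y, z in mm, then the closure, from 0 (fully open) to 1 (shut). In form: [[[ax, ay, az], [dx, dy, dz], jaw], ...]. A call has 1 to 12 rows; each row shifts and turns the commanded pose from where the row before left it, along the tool's axes as they then stand; what a row does not reach is not made up. A row lasts 1/12 s, in which the tool goes at most 41.7 mm and 7.16 degrees, less where a joint would pass 70% of its speed; a pose out of reach is approached as far as the arm can. A call with a gripper value outside its range is refused whole. The fingers move at their own pace and stop on an object; "grip_force" is the grip in N (left out, the last holds). Time passes only in rows, so rows that do not move let the fingers close. It gives the time, the measured TCP pose, the force, the opening and the grip force at its end, in the units of the state.
- sense(): the state, without advancing time (a new reading comes with each control period).
- snapshot(name): name is "scene" or "top" or "wrist"; returns (picture, depth): 420x560x3 uint8, red, green, blue; 420x560 float32, m along the optical axis (not along the pixel's ray), 0 where there is no reading.
- get_calibration(name): a dict with "vfov" (degrees; the focal length in pixels is half the picture's height over the tangent of half this angle, whatever the lens; pixels are square), "cx", "cy" (the principal point, pixels), "k1" (the pictures are not rectified: a ray, as slopes to the right and down, at radius r is drawn at 1 + k1 r^2 times it, then the intrinsics apply), "xyz" and "attitude" of the camera in the world. Camera axes: x right, y down, z forward; pixel columns grow to the right and rows downward; lengths in m; the calibration is good to about 2 mm. A picture is of the moment at which its call begins: read the wrist's pose just before it. get_calibration takes no time and is no camera call; for the wrist camera it gives the pose at the moment of the call.
- sign_off(): hands the job in; it is judged then, once.
The state is a dict: "t": time; "q": joint angles; "qd": joint speeds; "tau": joint torques, N m; "tcp_pos": TCP position; "tool_rot": TCP orientation; "force": force on the tool from outside, world axes, zero at the start; "ft_torque": the same for the moment, N m; "finger_gap": opening from 0.0 (shut) to 1.0 (fully open); "gripper_force": force on a finger pad.
Only numpy, scipy, OpenCV 4.12 (cv2) and the standard library are available. Lean on these libraries where they do the work, as an engineer would, in place of code of your own. Each camera call takes 0.05 s, during which the arm holds its last target. There are 200 camera calls.

## Working session

There is one attempt and no reset: what is moved stays moved. The work goes in short steps, Python scripts to look and compute and a tool call to move; the robot and the scene stay as the last step left them, time stands still between calls to the robot, and variables do not carry over. Pictures are saved under pics/ and viewed, at most 14 in all, crops included, and the job is handed in when it is done.

Besides the shell and the picture viewer there is one more tool, called after ">>>" in YAML: its name, and indented under it one key for each argument. play_rows: Moves the arm, as the interface text tells. Its arguments: {"type":"object","properties":{"rows":{"type":"array","items":{"type":"array"}},"grip_force":{"type":"number"}},"required":["rows"]}

```bash
mkdir -p pics; ls
cat > h.py <<'E'
from station import *
import numpy as np, cv2
from scipy.spatial.transform import Rotation as R
def cam(n):
    c=get_calibration(n); f=210/np.tan(np.radians(c["vfov"])/2); return c,f
def rot(c):
    a=np.array(c["attitude"],float)
    return R.from_quat(a).as_matrix() if a.size==4 else a.reshape(3,3)
def ray(c,f,u,v):
    K=np.array([[f,0,c["cx"]],[0,f,c["cy"]],[0,0,1]])
    xd=(np.array([u,v],float)-[c["cx"],c["cy"]])/f; x=xd.copy()
    for _ in range(20): x=xd/(1+c["k1"]*(x@x))
    return np.r_[x,1]
def pt(c,f,u,v,d): return np.array(c["xyz"])+rot(c)@(ray(c,f,u,v)*d)
def onz(c,f,u,v,z):
    r=rot(c)@ray(c,f,u,v); o=np.array(c["xyz"]); return o+r*(z-o[2])/r[2]
def save(n,name):
    c,f=cam(n); p,d=snapshot(n); cv2.imwrite(f"pics/{name}.png",p[:,:,::-1]); np.savez(f"pics/{name}.npz",p=p,d=d); return c,f,p,d
E
python3 - <<'E'
from h import *
print(sense())
for n in("scene","top"):
    c,f,p,d=save(n,n+"0"); print(n,c,f)
E
```

```text
pics
{'t': 0.0, 'q': array([-1.42151345e+00,  5.28490802e-01,  1.43392396e+00, -1.02980868e-05,
        1.18143109e+00, -1.78492487e-01]), 'qd': array([ 1.25599559e-03, -7.42420993e-05, -1.05946667e-03, -5.99168100e-04,
       -1.84115273e-04,  8.24472374e-04]), 'tau': array([ 6.81335973e-05, -4.42350197e+01, -1.78022683e+01, -1.94400509e-04,
        8.43798858e-03,  1.15136163e-05]), 'tcp_pos': array([ 0.20112154, -0.590925  ,  0.20861168]), 'tool_rot': array([ 9.86599500e-01,  1.63156847e-01,  1.16922895e-05, -1.12655106e-03]), 'force': array([-0.1709999 , -0.72571323,  0.49790156]), 'ft_torque': array([ 0.00918505,  0.04168537, -0.0227648 ]), 'gripper_force': 0.0, 'finger_gap': 1.0005354918640972}
scene {'vfov': 44.72539590661768, 'cx': 274.32481639674785, 'cy': 208.3329550558531, 'k1': 0.058040342616518505, 'xyz': array([-0.10744864,  1.00713961,  0.72981335]), 'attitude': array([-0.2244709 ,  0.81854153, -0.50665365,  0.15134283])} 510.4411767588426
top {'vfov': 42.45197198411764, 'cx': 285.6032682190278, 'cy': 206.73979938137785, 'k1': -0.15075420156626518, 'xyz': array([ 0.27081194, -0.05813506,  1.41527639]), 'attitude': array([ 0.70582101, -0.70042906,  0.07424656, -0.07552015])} 540.6848563591785
```

View pics/scene0.png

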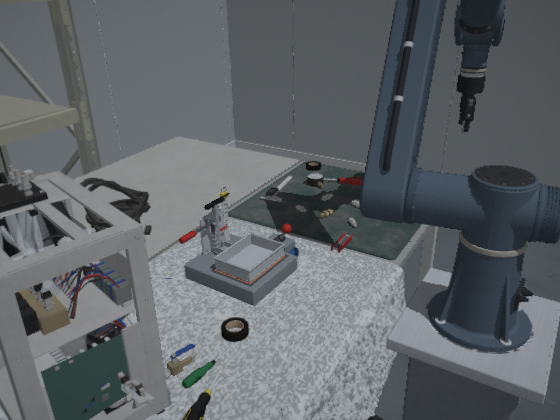

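View pics/top0.png

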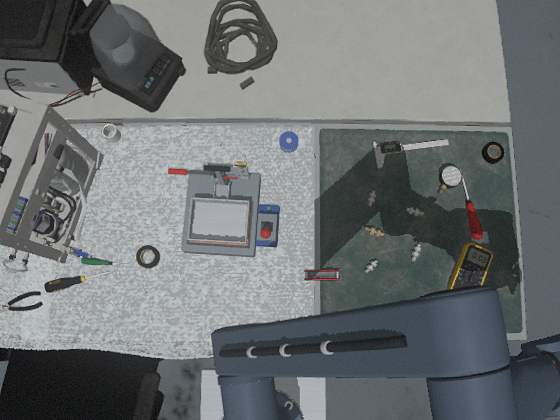

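The top view shows the machine at about (221,213), with the pawl grip at (177,171), the switch knob at (266,232) and the T-bar at (217,167). On the green mat are the unions: (370,200), (418,213), (416,252), (372,266), and a golden one at (373,231).

```bash
cat > m1.py <<'E'
from h import *
t=np.load("pics/top0.npz"); p,d=t["p"],t["d"]; c,f=cam("top")
s=np.load("pics/scene0.npz"); ps,ds=s["p"],s["d"]; cs,fs=cam("scene")
def comp(c,f,p,d,mask,lo=8,name=""):
    n,l,st,ce=cv2.connectedComponentsWithStats(mask.astype(np.uint8))
    for i in range(1,n):
        if st[i,4]>=lo:
            vs,us=np.where(l==i); P=np.array([pt(c,f,u,v,d[v,u]) for u,v in zip(us,vs) if d[v,u]>0])
            if len(P): print(name,ce[i].round(1),st[i,4],"med",np.median(P,0).round(4),"min",P.min(0).round(3),"max",P.max(0).round(3))
for nm,(cc,ff,pp,dd) in dict(top=(c,f,p,d),scene=(cs,fs,ps,ds)).items():
    h=cv2.cvtColor(pp,cv2.COLOR_RGB2HSV); H,S,V=[h[:,:,i].astype(int) for i in range(3)]
    comp(cc,ff,pp,dd,((H<8)|(H>172))&(S>150)&(V>90),12,nm+" red")
    comp(cc,ff,pp,dd,(H>22)&(H<34)&(S>140)&(V>100),6,nm+" yel")
# mat unions by height
vv,uu=np.mgrid[130:330,320:520]
Z=np.zeros((420,560))
for v in range(130,330):
    for u in range(320,520):
        if d[v,u]>0: Z[v,u]=pt(c,f,u,v,d[v,u])[2]
m=(Z>0.008)&(Z<0.03); comp(c,f,p,d,m,15,"mat")
# slab rectangle
Zs=np.zeros((420,560))
for v in range(140,280):
    for u in range(150,300):
        if d[v,u]>0: Zs[v,u]=pt(c,f,u,v,d[v,u])[2]
m=(Zs>0.040)&(Zs<0.05)
P=np.array([pt(c,f,u,v,d[v,u])[:2] for v,u in zip(*np.where(m))],np.float32)
print("slab",cv2.minAreaRect(P*1000))
a=cv2.resize(p[140:275,160:290][:,:,::-1],None,fx=3,fy=3,interpolation=cv2.INTER_CUBIC)
b=cv2.resize(p[140:275,320:450][:,:,::-1],None,fx=3,fy=3,interpolation=cv2.INTER_CUBIC)
b=np.clip(b.astype(float)*1.6,0,255).astype(np.uint8)
cv2.imwrite("pics/c1.png",np.hstack([a,b]))
e=cv2.resize(ps[170:310,165:315][:,:,::-1],None,fx=4,fy=4,interpolation=cv2.INTER_CUBIC)
cv2.imwrite("pics/c2.png",e)
E
python3 m1.py
```

```text
top red [176.5 171.2] 71 med [0.6319 0.2151 0.1433] min [0.627 0.192 0.136] max [0.639 0.236 0.15 ]
top red [470.3 207.4] 54 med [ 0.5745 -0.5509  0.0181] min [ 0.553 -0.569 -0.004] max [ 0.587 -0.544  0.026]
top red [476.9 232.6] 72 med [ 0.4989 -0.5628  0.0256] min [ 0.489 -0.578  0.016] max [ 0.538 -0.55   0.033]
top red [264.9 233.7] 54 med [ 0.4844 -0.0047  0.1056] min [ 0.477 -0.014  0.098] max [0.494 0.005 0.113]
top red [325.5 279. ] 28 med [ 0.3824 -0.159   0.0136] min [ 0.382 -0.194  0.008] max [ 0.383 -0.124  0.023]
top yel [239.  163.9] 7 med [0.6374 0.0561 0.1901] min [0.636 0.049 0.19 ] max [0.64  0.063 0.195]
top yel [478.3 246.1] 7 med [ 0.467  -0.5609  0.0326] min [ 0.461 -0.567  0.027] max [ 0.47  -0.557  0.037]
top yel [455.  277.4] 32 med [ 0.385  -0.4945  0.0314] min [ 0.358 -0.507  0.024] max [ 0.41  -0.483  0.036]
top yel [484.7 274.7] 7 med [ 0.3909 -0.5756  0.0291] min [ 0.385 -0.579  0.025] max [ 0.396 -0.573  0.033]
top yel [ 82.5 277.8] 6 med [0.3758 0.4796 0.0169] min [0.373 0.476 0.014] max [0.378 0.485 0.019]
top yel [482.1 281.6] 8 med [ 0.3739 -0.5685
[... 1473 characters left out ...]
4007  0.0137] min [ 0.554 -0.422  0.008] max [ 0.575 -0.376  0.023]
mat [373.9 230.8] 113 med [ 0.509  -0.2869  0.0156] min [ 0.496 -0.313  0.008] max [ 0.523 -0.262  0.026]
mat [457.8 265.9] 168 med [ 0.4159 -0.5063  0.0239] min [ 0.355 -0.543  0.008] max [ 0.476 -0.478  0.03 ]
mat [415.9 252.4] 90 med [ 0.453  -0.398   0.0133] min [ 0.43  -0.412  0.008] max [ 0.475 -0.384  0.022]
mat [371.2 266. ] 66 med [ 0.4166 -0.2785  0.0127] min [ 0.399 -0.295  0.009] max [ 0.432 -0.262  0.021]
mat [329.5 274.5] 164 med [ 0.3951 -0.1705  0.012 ] min [ 0.38  -0.194  0.008] max [ 0.406 -0.145  0.024]
slab ((588.24951171875, 85.79696655273438), (240.41661071777344, 292.99884033203125), 86.89136505126953)
```

View pics/c1.png

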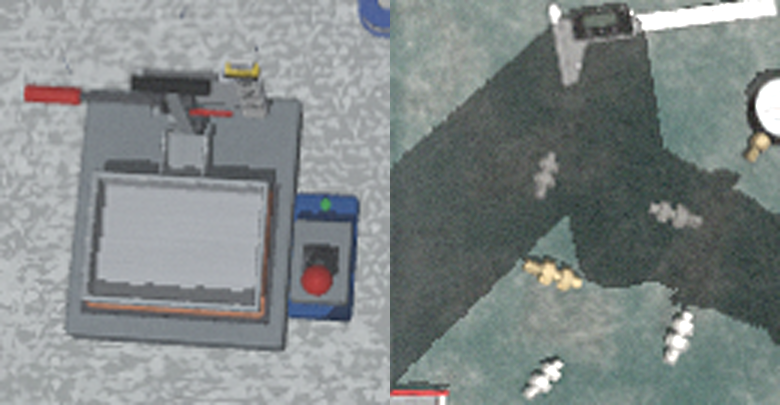

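View pics/c2.png

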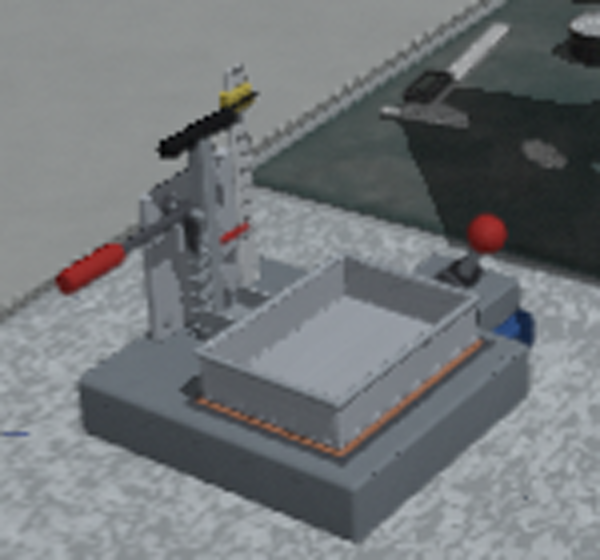

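Four steel unions, one brass. Pointer and marker are visible in both views: in the scene image, the pointer is near (224,228) and the marker near (224,194).

```bash
cat > m2.py <<'E'
from h import *
t=np.load("pics/top0.npz"); p,d=t["p"],t["d"]; c,f=cam("top")
s=np.load("pics/scene0.npz"); ps,ds=s["p"],s["d"]; cs,fs=cam("scene")
C=[onz(c,f,u,v,.045)[:2] for u,v in [(188.3,172.7),(182,251),(255.3,256),(260,173.3)]]
C=np.array(C); print("slab",C.round(4).tolist(),C.mean(0)); 
for i,j in((1,0),(2,3)): e=C[j]-C[i]; print("x-edge",np.linalg.norm(e),np.degrees(np.arctan2(e[1],e[0])))
for i,j in((3,0),(2,1)): e=C[j]-C[i]; print("y-edge",np.linalg.norm(e),np.degrees(np.arctan2(-e[0],e[1])))
hs=cv2.cvtColor(ps,cv2.COLOR_RGB2HSV).astype(int)
def pts(c,f,p,d,box,cond):
    h=cv2.cvtColor(p,cv2.COLOR_RGB2HSV).astype(int)
    u0,u1,v0,v1=box; o=[]
    for v in range(v0,v1):
        for u in range(u0,u1):
            if cond(*h[v,u]) and d[v,u]>0: o.append(np.r_[u,v,pt(c,f,u,v,d[v,u])])
    return np.array(o).round(4)
red=lambda H,S,V:(H<8 or H>170) and S>90 and V>70
yel=lambda H,S,V:20<H<36 and S>80 and V>60
blk=lambda H,S,V:V<45
print("ptr scene\n",pts(cs,fs,ps,ds,(216,232,220,236),red))
print("ptr top\n",pts(c,f,p,d,(218,242,172,184),red))
print("mk scene\n",pts(cs,fs,ps,ds,(214,234,184,204),yel))
print("mk top\n",pts(c,f,p,d,(230,252,158,172),yel))
for nm,o in (("T scene",pts(cs,fs,ps,ds,(200,232,190,212),blk)),("T top",pts(c,f,p,d,(200,236,160,176),blk))):
    print(nm,len(o)); 
    if len(o): print(np.median(o,0),o.min(0),o.max(0))
E
python3 m2.py
```

```text
slab [[0.6561, 0.2034], [0.4479, 0.2103], [0.4371, 0.0217], [0.6555, 0.0135]] [0.54914302 0.11224585]
x-edge 0.208341224109145 -1.892660030511683
x-edge 0.21853379598848002 -2.1367978705888864
y-edge 0.18989195331798986 -0.1946481642610141
y-edge 0.1889325267758035 -3.2768130460001075
ptr scene
 [[2.250e+02 2.260e+02 6.303e-01 7.150e-02 9.980e-02]
 [2.260e+02 2.260e+02 6.254e-01 7.350e-02 1.020e-01]
 [2.230e+02 2.270e+02 6.329e-01 7.690e-02 9.870e-02]
 [2.240e+02 2.270e+02 6.282e-01 7.860e-02 1.007e-01]
 [2.250e+02 2.270e+02 6.258e-01 7.750e-02 1.008e-01]
 [2.260e+02 2.270e+02 6.275e-01 7.110e-02 9.740e-02]
 [2.210e+02 2.280e+02 6.439e-01 7.180e-02 9.040e-02]
 [2.220e+02 2.280e+02 6.285e-01 8.680e-02 1.015e-01]
 [2.230e+02 2.280e+02 6.299e-01 8.090e-02 9.840e-02]
 [2.240e+02 2.280e+02 6.268e-01 8.070e-02 9.910e-02]
 [2.200e+02 2.290e+02 6.304e-01 9.290e-02 1.010e-01]
 [2.210e+02 2.290e+02 6.273e-01 9.270e-02 1.017e-01]
 [2.220e+02 2.290e+02 6.269e-01 8.910e-02 1.001e-01]
 [2.230e+02 2.290e+02 6.292e-01 8.210e-02 9.620e-02]
 [2.200e+02 2.300e+02 6.264e-01 9.830e-02 1.017e-01]
 [2.210e
[... 4590 characters left out ...]
2 1.640e+02 6.372e-01 4.180e-02 1.904e-01]
 [2.370e+02 1.650e+02 6.373e-01 6.150e-02 1.817e-01]
 [2.380e+02 1.650e+02 6.350e-01 5.840e-02 1.892e-01]
 [2.390e+02 1.650e+02 6.353e-01 5.610e-02 1.885e-01]
 [2.400e+02 1.650e+02 6.371e-01 5.430e-02 1.824e-01]
 [2.410e+02 1.650e+02 6.371e-01 5.190e-02 1.825e-01]
 [2.420e+02 1.650e+02 6.350e-01 4.890e-02 1.895e-01]
 [2.430e+02 1.650e+02 6.367e-01 4.710e-02 1.837e-01]
 [2.440e+02 1.650e+02 6.358e-01 4.440e-02 1.869e-01]
 [2.450e+02 1.650e+02 6.353e-01 4.190e-02 1.887e-01]]
T scene 96
[2.1400e+02 2.0200e+02 6.2500e-01 1.1705e-01 1.8775e-01] [2.050e+02 1.930e+02 6.180e-01 4.120e-02 1.793e-01] [2.280e+02 2.080e+02 6.369e-01 1.438e-01 1.929e-01]
T top 0
```

```bash
cat >> h.py <<'E'
def plan(x,y,z,ty=None):
    """ty: wanted world heading (deg) of tool y axis (mod 180), tool straight down. Prints turn, shift."""
    s=sense(); M=R.from_quat(s["tool_rot"]).as_matrix(); h=np.degrees(np.arctan2(M[1,1],M[0,1]))
    dt=0 if ty is None else (ty-h+90)%180-90
    h2=h+dt; a=np.radians(h2); yy=np.array([np.cos(a),np.sin(a),0]); zz=np.array([0,0,-1.]); xx=np.cross(yy,zz)
    D=(np.array([x,y,z])-s["tcp_pos"])*1000
    print("t %.2f tcp"%s["t"],s["tcp_pos"].round(4),"h %.1f tilt %.2f"%(h,np.degrees(np.arccos(-M[2,2]))),"turn z %.1f (alt %.1f)"%(-dt,-dt+(180 if dt>0 else -180)),"q6 %.2f"%s["q"][5],
      "shift x %.1f y %.1f z %.1f"%(D@xx,D@yy,D@zz),"F",s["force"].round(1),"gap %.2f gf %.1f"%(s["finger_gap"],s["gripper_force"]))
E
python3 - <<'E'
from h import *
t=np.load("pics/top0.npz"); p,d=t["p"],t["d"]; c,f=cam("top")
P=[]
for v in range(158,175):
    for u in range(196,240):
        if d[v,u]>0 and p[v,u].max()<70:
            q=pt(c,f,u,v,d[v,u])
            if .175<q[2]<.21: P.append(np.r_[u,v,q])
P=np.array(P); print(len(P),P.mean(0).round(4),P.min(0).round(3),P.max(0).round(3))
r=cv2.minAreaRect((P[:,2:4]*1000).astype(np.float32)); print(r)
plan(.62,.11,.3,-2)
s=get_calibration("wrist"); print(s, sense()["tcp_pos"])
E
```

```text
121 [2.168926e+02 1.680826e+02 6.269000e-01 1.082000e-01 1.902000e-01] [2.04e+02 1.66e+02 6.21e-01 7.90e-02 1.82e-01] [2.29e+02 1.71e+02 6.33e-01 1.39e-01 1.98e-01]
((627.7533569335938, 108.97863006591797), (60.11235809326172, 11.710832595825195), 87.75907897949219)
t 0.10 tcp [ 0.2011 -0.591   0.2087] h -71.2 tilt 0.11 turn z -69.2 (alt 110.8) q6 -0.18 shift x 715.2 y 394.1 z -91.3 F [ 0.4 -0.   0.1] gap 1.00 gf 0.0
{'vfov': 66.10802472013557, 'cx': 282.0596077764165, 'cy': 205.17922119937862, 'k1': -0.03022176913410504, 'xyz': array([ 0.2642364 , -0.56920613,  0.37310443]), 'attitude': array([ 0.80608793, -0.57692426, -0.07732722,  0.10677616])} [ 0.20114179 -0.59103154  0.20873102]
```

>>> play_rows:
  rows:
    - [[0,0,-6.9],[0,0,-10],0]
    - [[0,0,-6.9],[0,0,-10],0]
    - [[0,0,-6.9],[0,0,-10],0]
    - [[0,0,-6.9],[0,0,-10],0]
    - [[0,0,-6.9],[0,0,-10],0]
    - [[0,0,-6.9],[0,0,-10],0]
    - [[0,0,-6.9],[0,0,-10],0]
    - [[0,0,-6.9],[0,0,-10],0]
    - [[0,0,-6.9],[0,0,-5],0]
    - [[0,0,-7],[0,0,-5],0]
    - [[0,0,0],[20,10,0],0]
    - [[0,0,0],[30,17,0],0]

```text
t: 1.1
tcp_pos: [0.2287, -0.5446, 0.2991]
tool_rot: [0.721, 0.693, -0.001, 0.0]
force: [0.0, -0.3, 1.0]
finger_gap: 0.999
gripper_force: 0.0
```

```bash
python3 -c "
from h import *
plan(.627,.109,.3,-2)"
```

```text
t 1.10 tcp [ 0.2287 -0.5446  0.2991] h -2.3 tilt 0.10 turn z -0.3 (alt 179.7) q6 -1.32 shift x 667.1 y 375.2 z -0.9 F [ 0.  -0.3  1. ] gap 1.00 gf 0.0
```

>>> play_rows:
  rows:
    - [[0,0,0],[34,19,0],0]
    - [[0,0,0],[34,19,0],0]
    - [[0,0,0],[34,19,0],0]
    - [[0,0,0],[34,19,0],0]
    - [[0,0,0],[34,19,0],0]
    - [[0,0,0],[34,19,0],0]
    - [[0,0,0],[34,19,0],0]
    - [[0,0,0],[34,19,0],0]
    - [[0,0,0],[34,19,0],0]
    - [[0,0,0],[34,19,0],0]
    - [[0,0,0],[34,19,0],0]
    - [[0,0,0],[34,19,0],0]

```text
t: 2.1
tcp_pos: [0.4733, -0.1414, 0.2994]
tool_rot: [0.72, 0.694, -0.0, -0.0]
force: [-0.1, -0.1, 0.9]
finger_gap: 1.002
gripper_force: 0.0
```

```bash
python3 -c "
from h import *
plan(.627,.109,.3,-2)"
```

```text
t 2.10 tcp [ 0.4733 -0.1414  0.2994] h -2.1 tilt 0.03 turn z -0.1 (alt 179.9) q6 -0.48 shift x 255.7 y 144.8 z -0.6 F [-0.1 -0.1  0.9] gap 1.00 gf 0.0
```

>>> play_rows:
  rows:
    - [[0,0,0],[34,19,0],0]
    - [[0,0,0],[34,19,0],0]
    - [[0,0,0],[34,19,0],0]
    - [[0,0,0],[34,19,0],0]
    - [[0,0,0],[34,19,0],0]
    - [[0,0,0],[34,19,0],0]
    - [[0,0,0],[34,19,0],0]
    - [[0,0,0],[14,9,0],0]
    - [[0,0,0],[0,0,0],0]
    - [[0,0,0],[0,0,0],0]

```text
t: 2.93
tcp_pos: [0.6238, 0.1039, 0.2986]
tool_rot: [0.719, 0.695, -0.001, -0.001]
force: [-0.6, -0.1, 0.5]
finger_gap: 1.0
gripper_force: 0.0
```

Run:
```python
from h import *
plan(.627,.109,.185,-2)
c,f,p,d=save("wrist","w1")
```

```text
t 2.93 tcp [0.6238 0.1039 0.2986] h -2.0 tilt 0.12 turn z -0.0 (alt 180.0) q6 0.02 shift x 5.2 y 3.0 z 113.6 F [-0.6 -0.1  0.5] gap 1.00 gf 0.0
```

View pics/w1.png

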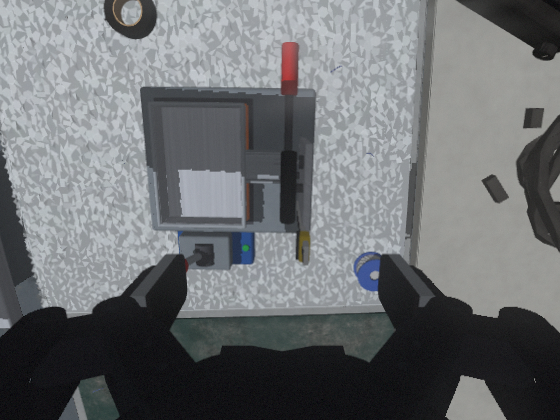

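The wrist view shows the T-bar from (289,152) to (288,223), the grip at (290,68) and the basket at about (205,165).

Run:
```python
from h import *
t=np.load("pics/w1.npz"); p,d=t["p"],t["d"]; c,f=cam("wrist")
def st(n,box,cond,zr):
    u0,u1,v0,v1=box; P=[]
    for v in range(v0,v1):
        for u in range(u0,u1):
            if d[v,u]>0 and cond(p[v,u].astype(int)):
                q=pt(c,f,u,v,d[v,u])
                if zr[0]<q[2]<zr[1]: P.append(q)
    P=np.array(P); r=cv2.minAreaRect((P[:,:2]*1000).astype(np.float32))
    print(n,len(P),P.mean(0).round(4),P.min(0).round(4),P.max(0).round(4),np.round(r[0],1),np.round(r[1],1),round(r[2],1))
st("T",(270,305,140,235),lambda a:a.max()<60,(.17,.21))
st("grip",(275,305,35,100),lambda a:a[0]>90 and a[1]<80,(.12,.17))
st("rimwhole",(140,270,80,240),lambda a:True,(.08,.12))
st("floor",(165,240,105,215),lambda a:True,(.045,.07))
st("yel",(290,315,225,265),lambda a:a[0]>80 and a[1]>70 and a[2]<60,(.15,.22))
plan(.627,.109,.185,-2)
```

```text
T 1152 [0.6294 0.1115 0.1906] [0.6211 0.0663 0.1818] [0.638  0.1425 0.1939] [629.4 104.4] [16.9 76.3] 0.2
grip 568 [0.6342 0.2088 0.1439] [0.6259 0.1911 0.1363] [0.6418 0.2264 0.1476] [634.3 208.7] [34.5 14.9] 86.1
rimwhole 1856 [0.5242 0.1199 0.0822] [0.465  0.0381 0.08  ] [0.5835 0.1937 0.0859] [524.1 116. ] [151.7 112.1] 87.0
floor 8047 [0.5214 0.1196 0.0515] [0.4698 0.0474 0.0485] [0.5734 0.1884 0.0698] [521.5 117.2] [138.5  96.2] 86.7
yel 149 [0.6409 0.0601 0.1883] [0.6371 0.0434 0.1633] [0.6466 0.0668 0.1924] [641.9  55. ] [23.6  9. ] 88.2
t 2.98 tcp [0.6235 0.1029 0.2988] h -2.1 tilt 0.12 turn z -0.1 (alt 179.9) q6 0.02 shift x 6.2 y 3.3 z 113.8 F [ 0.6 -0.2 -0.1] gap 1.00 gf 0.0
```

>>> play_rows:
  rows:
    - [[0,0,1],[8,5,0],0]
    - [[0,0,0],[0,0,25],0]
    - [[0,0,0],[0,0,30],0]
    - [[0,0,0],[0,0,30],0]
    - [[0,0,0],[0,0,25],0]
    - [[0,0,0],[0,0,13],0]
    - [[0,0,0],[0,0,0],0]
    - [[0,0,0],[0,0,0],0]

```text
t: 3.65
tcp_pos: [0.6287, 0.1095, 0.1763]
tool_rot: [0.727, 0.687, -0.001, -0.001]
force: [1.1, 0.3, 0.4]
finger_gap: 1.003
gripper_force: 0.0
```

Run:
```python
from h import *
plan(.6285,.111,.175,-3)
```

```text
t 3.65 tcp [0.6287 0.1095 0.1763] h -3.2 tilt 0.12 turn z -0.2 (alt 179.8) q6 0.05 shift x 1.5 y -0.3 z 1.3 F [1.1 0.3 0.4] gap 1.00 gf 0.0
```

Good. Close on the bar.

>>> play_rows:
  rows:
    - [[0,0,0],[0,0,0],0.5]
    - [[0,0,0],[0,0,0],0.6]
    - [[0,0,0],[0,0,0],0.7]
    - [[0,0,0],[0,0,0],0.8]
    - [[0,0,0],[0,0,0],0.9]
    - [[0,0,0],[0,0,0],1]
    - [[0,0,0],[0,0,0],1]
    - [[0,0,0],[0,0,0],1]
    - [[0,0,0],[0,0,0],1]
    - [[0,0,0],[0,0,0],1]
  grip_force: 50

```text
t: 4.48
tcp_pos: [0.6295, 0.111, 0.1765]
tool_rot: [0.726, 0.688, -0.0, -0.0]
force: [-0.1, -0.1, -0.4]
finger_gap: 0.003
gripper_force: 0.0
```

Run:
```python
from h import *
plan(.6285,.111,.175,-3)
```

```text
t 4.48 tcp [0.6295 0.111  0.1765] h -3.1 tilt 0.01 turn z -0.1 (alt 179.9) q6 0.05 shift x -0.0 y -1.0 z 1.5 F [-0.1 -0.1 -0.4] gap 0.00 gf 0.0
```

Run:
```python
from h import *
plan(.6285,.111,.175,-3)
c,f,p,d=save("wrist","w2"); 
c,f,p2,d=save("scene","s2")
a=p; b=cv2.resize(p2[150:290,150:310],None,fx=3,fy=3,interpolation=cv2.INTER_CUBIC)
b=cv2.resize(b,(480,420)); a=cv2.resize(p[60:380,140:420],(320,366)); a=np.vstack([a,np.zeros((54,320,3),np.uint8)])
cv2.imwrite("pics/c3.png",np.hstack([a,b])[:,:,::-1])
```

```text
t 4.48 tcp [0.6295 0.111  0.1765] h -3.1 tilt 0.01 turn z -0.1 (alt 179.9) q6 0.05 shift x -0.0 y -1.0 z 1.5 F [-0.1 -0.1 -0.4] gap 0.00 gf 0.0
```

View pics/c3.png

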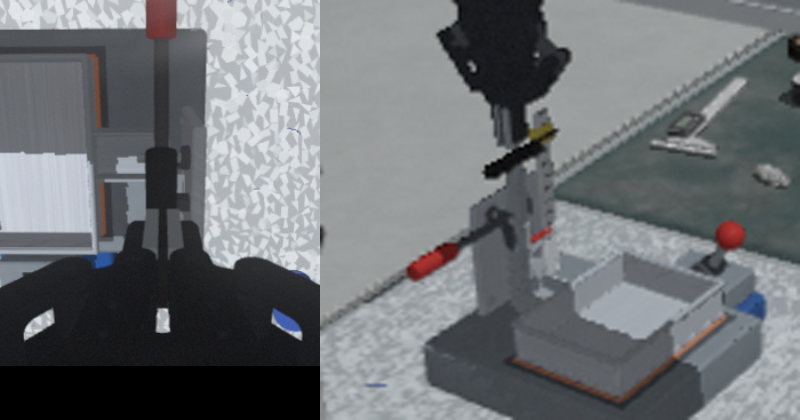

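Run:
```python
from h import *
c,f=cam("wrist"); t=np.load("pics/w2.npz"); p,d=t["p"],t["d"]
# crop scale: u=140+x*280/320, v=60+y*320/366
for x,y in [(160,160),(160,175),(160,190),(160,205),(161,215),(161,225),(152,215),(172,215),(152,225),(152,235),(172,235),(152,245),(135,235),(190,235)]:
    u=int(140+x*.875); v=int(60+y*.874); print(x,y,p[v,u],d[v,u].round(3),pt(c,f,u,v,d[v,u]).round(4))
c,f=cam("scene"); t=np.load("pics/s2.npz"); p,d=t["p"],t["d"]
print("scene")
for x,y in [(500,165),(515,155),(530,147),(545,140),(505,135),(505,125),(498,120),(515,120),(515,135)]:
    u=int(150+(x-320)/3); v=int(150+y/3); print(x,y,p[v,u],pt(c,f,u,v,d[v,u]).round(4))
```

```text
160 160 [35 34 37] 0.153 [0.6305 0.1406 0.192 ]
160 175 [33 36 38] 0.154 [0.6302 0.1345 0.1932]
160 190 [35 36 37] 0.157 [0.6298 0.127  0.192 ]
160 205 [34 35 36] 0.158 [0.6294 0.1205 0.1925]
161 215 [31 33 33] 0.143 [0.6296 0.1225 0.2075]
161 225 [37 37 37] 0.133 [0.6297 0.1227 0.2177]
152 215 [82 86 88] 0.142 [0.6266 0.1232 0.2088]
172 215 [81 84 88] 0.142 [0.6341 0.1227 0.2085]
152 225 [82 83 88] 0.133 [0.6268 0.123  0.2179]
152 235 [78 84 86] 0.126 [0.627  0.1225 0.2254]
172 235 [81 84 88] 0.126 [0.6336 0.1222 0.2254]
152 245 [79 83 85] 0.118 [0.6272 0.1229 0.2336]
135 235 [34 35 37] 0.135 [0.6202 0.1187 0.2167]
190 235 [42 43 43] 0.134 [0.6403 0.1181 0.2177]
scene
500 165 [18 17 16] [0.6234 0.1332 0.1888]
515 155 [17 17 16] [0.6266 0.1089 0.1888]
530 147 [19 17 21] [0.6237 0.0922 0.1881]
545 140 [76 72 41] [0.6379 0.0529 0.1773]
505 135 [73 77 81] [0.6247 0.1247 0.212 ]
505 125 [88 92 98] [0.6285 0.1189 0.2196]
498 120 [81 85 90] [0.6295 0.1249 0.2244]
515 120 [26 27 30] [0.6175 0.1167 0.2238]
515 135 [26 28 31] [0.6178 0.1178 0.2108]
```

>>> play_rows:
  rows:
    - [[0,0,0],[0,0,-20],1]
    - [[0,0,0],[0,0,-20],1]
    - [[0,0,0],[0,0,-20],1]
    - [[0,0,0],[0,0,0],1]
    - [[0,0,0],[0,0,0],1]

```text
t: 5.0
tcp_pos: [0.6303, 0.111, 0.2379]
tool_rot: [0.726, 0.688, 0.001, 0.001]
force: [-0.5, 0.7, -1.8]
finger_gap: -0.001
gripper_force: 0.0
```

Run:
```python
from h import *
plan(.6285,.111,.175,-3)
c,f,p,d=save("scene","s3"); x0=sense()["tcp_pos"]
P=[]
for v in range(140,240):
    for u in range(180,250):
        if d[v,u]>0:
            q=pt(c,f,u,v,d[v,u])
            if q[2]>.17 and np.hypot(q[0]-.6295,q[1]-.111)<.035: P.append(np.r_[u,v,q])
P=np.array(P)
for v in np.unique(P[:,1]): 
    Q=P[P[:,1]==v]; print(int(v),len(Q),Q[:,0].min(),Q[:,0].max(),Q[:,2:].min(0).round(3),Q[:,2:].max(0).round(3))
b=cv2.resize(p[140:240,170:270],(600,600),interpolation=cv2.INTER_CUBIC); cv2.imwrite("pics/c4.png",b[:,:,::-1])
```

```text
t 5.00 tcp [0.6303 0.111  0.2379] h -3.1 tilt 0.18 turn z -0.1 (alt 179.9) q6 0.05 shift x -0.1 y -1.8 z 62.9 F [-0.5  0.7 -1.8] gap -0.00 gf 0.0
140 20 198.0 217.0 [0.598 0.12  0.349] [0.649 0.132 0.357]
141 20 198.0 218.0 [0.596 0.116 0.342] [0.658 0.132 0.354]
142 22 199.0 220.0 [0.595 0.107 0.344] [0.647 0.132 0.352]
143 22 199.0 220.0 [0.598 0.107 0.342] [0.646 0.129 0.348]
144 21 199.0 219.0 [0.6   0.11  0.337] [0.647 0.128 0.346]
145 23 197.0 219.0 [0.601 0.096 0.329] [0.664 0.131 0.343]
146 22 197.0 218.0 [0.603 0.103 0.328] [0.663 0.131 0.342]
147 20 200.0 219.0 [0.607 0.096 0.328] [0.645 0.131 0.339]
148 22 196.0 219.0 [0.61  0.094 0.324] [0.664 0.132 0.337]
149 22 196.0 218.0 [0.611 0.1   0.321] [0.662 0.129 0.334]
150 22 196.0 218.0 [0.612 0.096 0.32 ] [0.662 0.129 0.331]
151 21 197.0 217.0 [0.612 0.103 0.316] [0.663 0.132 0.33 ]
152 19 198.0 216.0 [0.613 0.102 0.315] [0.655 0.129 0.326]
153 20 197.0 216.0 [0.612 0.1   0.311] [0.661 0.127 0.323]
154 20 197.0 216.0 [0.599 0.102 0.31 ] [0.662 0.125 0.323]
155 23 197.0 223.0 [0.596 0.101 0.307] [0.661 0.126 0.32 ]
156 23 198
[... 1287 characters left out ...]
 7 218.0 224.0 [0.621 0.079 0.186] [0.629 0.093 0.191]
199 9 216.0 224.0 [0.619 0.079 0.183] [0.631 0.098 0.19 ]
200 9 214.0 223.0 [0.619 0.086 0.184] [0.629 0.109 0.191]
201 12 212.0 223.0 [0.62  0.081 0.178] [0.633 0.116 0.192]
202 11 211.0 221.0 [0.618 0.093 0.181] [0.63  0.121 0.192]
203 10 209.0 219.0 [0.621 0.095 0.178] [0.63  0.129 0.192]
204 11 207.0 217.0 [0.622 0.107 0.181] [0.633 0.134 0.191]
205 13 205.0 217.0 [0.62  0.107 0.178] [0.635 0.142 0.191]
206 14 205.0 218.0 [0.622 0.105 0.174] [0.633 0.141 0.189]
207 15 204.0 218.0 [0.62  0.105 0.172] [0.637 0.141 0.186]
208 12 205.0 217.0 [0.621 0.11  0.17 ] [0.634 0.143 0.184]
209 7 205.0 215.0 [0.621 0.117 0.171] [0.632 0.143 0.18 ]
```

View pics/c4.png

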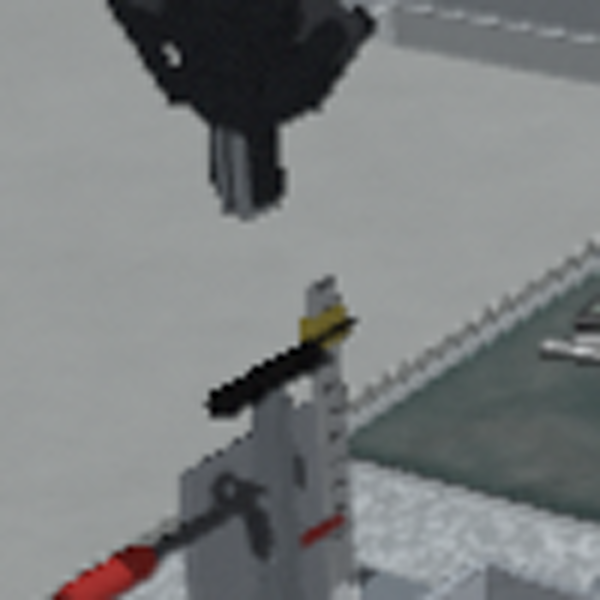

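The closed fingertips stand about 20 mm behind the reported TCP, at z 0.258 with the TCP at 0.238, so the fingers shut above the bar. I'll go about 28 mm deeper.

>>> play_rows:
  rows:
    - [[0,0,0],[0,0,0],0]
    - [[0,0,0],[0,0,0],0]
    - [[0,0,0],[0,0,0],0]
    - [[0,0,0],[0,0,0],0]
    - [[0,0,0],[0,-1,20],0]
    - [[0,0,0],[0,0,25],0]
    - [[0,0,0],[0,0,25],0]
    - [[0,0,0],[0,0,18],0]
    - [[0,0,0],[0,0,0],0]
    - [[0,0,0],[0,0,0],0]

```text
t: 5.88
tcp_pos: [0.6278, 0.111, 0.1475]
tool_rot: [0.726, 0.688, -0.001, -0.001]
force: [0.6, 0.0, 0.5]
finger_gap: 0.997
gripper_force: 0.0
```

>>> play_rows:
  rows:
    - [[0,0,0],[0,0,0],0.5]
    - [[0,0,0],[0,0,0],0.6]
    - [[0,0,0],[0,0,0],0.7]
    - [[0,0,0],[0,0,0],0.8]
    - [[0,0,0],[0,0,0],0.9]
    - [[0,0,0],[0,0,0],1]
    - [[0,0,0],[0,0,0],1]
    - [[0,0,0],[0,0,0],1]
    - [[0,0,0],[0,0,0],1]
    - [[0,0,0],[0,0,0],1]

```text
t: 6.72
tcp_pos: [0.6289, 0.111, 0.1493]
tool_rot: [0.726, 0.688, 0.0, 0.0]
force: [-1.0, -0.4, 5.9]
finger_gap: 0.143
gripper_force: 50.0
```

Run:
```python
from h import *
plan(.6285,.111,.175,-3)
```

```text
t 6.72 tcp [0.6289 0.111  0.1493] h -3.1 tilt 0.06 turn z -0.1 (alt 179.9) q6 0.05 shift x -0.0 y -0.4 z -25.7 F [-1.  -0.4  5.9] gap 0.14 gf 50.0
```

>>> play_rows:
  rows:
    - [[0,0,0],[0,0,-8],1]
    - [[0,0,0],[0,0,-8],1]
    - [[0,0,0],[0,0,-8],1]
    - [[0,0,0],[0,0,-8],1]
    - [[0,0,0],[0,0,-8],1]
    - [[0,0,0],[0,0,-8],1]
    - [[0,0,0],[0,0,-8],1]
    - [[0,0,0],[0,0,-8],1]
    - [[0,0,0],[0,0,-8],1]
    - [[0,0,0],[0,0,-8],1]
    - [[0,0,0],[0,0,-8],1]
    - [[0,0,0],[0,0,0],1]

```text
t: 7.72
tcp_pos: [0.6286, 0.111, 0.2332]
tool_rot: [0.726, 0.688, -0.001, -0.001]
force: [2.5, -0.3, -2.5]
finger_gap: 0.142
gripper_force: 55.2
```

>>> play_rows:
  rows:
    - [[0,0,0],[0,0,0],1]
    - [[0,0,0],[0,0,0],1]
    - [[0,0,0],[0,0,0],1]

```text
t: 7.97
tcp_pos: [0.6286, 0.111, 0.2349]
tool_rot: [0.726, 0.688, -0.0, -0.0]
force: [5.6, 0.6, -11.0]
finger_gap: 0.147
gripper_force: 54.1
```

```bash
cat > ht.py <<'E'
from h import *
def heights(name):
    c,f,p,d=save("scene",name); h=cv2.cvtColor(p,cv2.COLOR_RGB2HSV).astype(int)
    P=[];Y=[]
    for v in range(150,250):
        for u in range(190,250):
            H,S,V=h[v,u]
            if d[v,u]<=0: continue
            q=pt(c,f,u,v,d[v,u])
            if not(.6<q[0]<.66 and .03<q[1]<.11): continue
            if (H<8 or H>170) and S>90 and V>60: P.append(q)
            if 20<H<36 and S>80 and V>60: Y.append(q)
    for n,A in(("ptr",P),("mark",Y)):
        A=np.array(A); print(n,len(A),*( (np.median(A,0).round(4),A.min(0).round(3),A.max(0).round(3)) if len(A) else ()))
    b=cv2.resize(p[140:300,165:325],(600,600),interpolation=cv2.INTER_CUBIC); cv2.imwrite(f"pics/{name}c.png",b[:,:,::-1])
E
python3 - <<'E'
from ht import *
plan(.6285,.111,.175,-3); heights("s4")
E
```

```text
t 7.97 tcp [0.6286 0.111  0.2349] h -3.1 tilt 0.04 turn z -0.1 (alt 179.9) q6 0.05 shift x -0.0 y -0.1 z 59.9 F [  5.6   0.6 -11. ] gap 0.15 gf 54.1
ptr 12 [0.6286 0.0774 0.1849] [0.623 0.066 0.183] [0.635 0.092 0.19 ]
mark 27 [0.6378 0.0605 0.1873] [0.633 0.046 0.177] [0.647 0.069 0.191]
```

View pics/s4c.png

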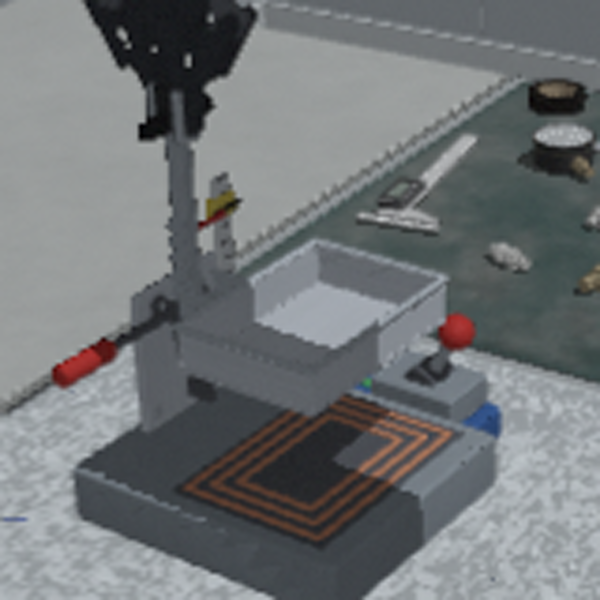

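>>> play_rows:
  rows:
    - [[0,0,0],[0,0,-3],1]
    - [[0,0,0],[0,0,0],1]
    - [[0,0,0],[0,0,3],1]
    - [[0,0,0],[0,0,2],1]
    - [[0,0,0],[0,0,2],1]
    - [[0,0,0],[0,0,0],0.8]
    - [[0,0,0],[0,0,0],0.5]
    - [[0,0,0],[0,0,0],0]
    - [[0,0,0],[0,0,0],0]
    - [[0,0,0],[0,0,0],0]
    - [[0,0,0],[0,0,0],0]
    - [[0,0,0],[0,0,0],0]

```text
t: 9.02
tcp_pos: [0.6284, 0.111, 0.2327]
tool_rot: [0.726, 0.688, -0.0, 0.0]
force: [1.0, 0.3, 0.8]
finger_gap: 1.0
gripper_force: 0.0
```

>>> play_rows:
  rows:
    - [[0,0,0],[0,0,-20],0]
    - [[0,0,0],[0,0,-30],0]
    - [[0,0,0],[0,0,-30],0]
    - [[0,0,0],[0,0,-20],0]
    - [[0,0,0],[0,0,0],0]
    - [[0,0,0],[0,0,0],0]

```text
t: 9.52
tcp_pos: [0.629, 0.1111, 0.3339]
tool_rot: [0.726, 0.688, 0.001, 0.001]
force: [-0.0, 0.6, -1.1]
finger_gap: 1.005
gripper_force: 0.0
```

```bash
cat > un.py <<'E'
from h import *
def unions(c,f,p,d,box,show=True,zmin=.008):
    u0,u1,v0,v1=box; Z=np.zeros(d.shape); XY=np.zeros(d.shape+(3,))
    for v in range(v0,v1):
        for u in range(u0,u1):
            if d[v,u]>0: XY[v,u]=pt(c,f,u,v,d[v,u])
    Z=XY[:,:,2]; m=((Z>zmin)&(Z<.03)).astype(np.uint8)
    n,l,st,ce=cv2.connectedComponentsWithStats(m)
    for i in range(1,n):
        if st[i,4]<30: continue
        k=l==i; q=XY[k]; r=cv2.minAreaRect((q[:,:2]*1000).astype(np.float32)); w=np.array(r[1])
        if w.max()>75 or w.max()<25: continue
        X=q[:,:2]-q[:,:2].mean(0); e=np.linalg.eigh(X.T@X)[1][:,1]
        print(ce[i].round(0),st[i,4],"c",q[:,:2].mean(0).round(4),"rect",np.round(r[0],1),np.round(w,0),"axis %.0f"%(np.degrees(np.arctan2(e[1],e[0]))%180),"zmax %.3f"%q[:,2].max(),p[k].mean(0).round(0))
E
python3 - <<'E'
from ht import *
from un import unions
heights("s5")
c,f,p,d=save("top","t5"); unions(c,f,p,d,(330,450,170,300))
plan(.5988,-.2829,.15,0)
print(sense()["q"])
E
```

```text
ptr 11 [0.628  0.0791 0.1833] [0.624 0.067 0.18 ] [0.637 0.093 0.185]
mark 30 [0.6385 0.0626 0.1868] [0.632 0.046 0.176] [0.646 0.071 0.192]
[444. 181.] 154 c [ 0.6462 -0.4814] rect [ 644.8 -483.2] [30. 62.] axis 172 zmax 0.030 [126. 123. 117.]
[372. 198.] 67 c [ 0.5985 -0.284 ] rect [ 598.9 -283.3] [17. 42.] axis 162 zmax 0.020 [157. 156. 152.]
[415. 211.] 90 c [ 0.5634 -0.3998] rect [ 563.7 -400.3] [48. 19.] axis 72 zmax 0.028 [156. 155. 151.]
[374. 231.] 109 c [ 0.5099 -0.288 ] rect [ 509.7 -288.4] [52. 21.] axis 71 zmax 0.026 [134. 123.  99.]
[416. 252.] 89 c [ 0.4524 -0.3979] rect [ 452.9 -398. ] [20. 48.] axis 158 zmax 0.022 [154. 153. 150.]
[371. 266.] 73 c [ 0.4161 -0.278 ] rect [ 416.8 -279.8] [17. 44.] axis 137 zmax 0.020 [153. 153. 149.]
[334. 274.] 79 c [ 0.3943 -0.1818] rect [ 393.1 -182.6] [24. 26.] axis 2 zmax 0.020 [134.  98.  97.]
t 9.62 tcp [0.6275 0.111  0.331 ] h -3.1 tilt 0.17 turn z -3.1 (alt 176.9) q6 0.05 shift x -393.9 y -28.7 z 181.0 F [ 0.2 -0.1 -0.2] gap 1.00 gf 0.0
[-6.20180440e-07  4.42137746e-01  1.23815841e+00 -4.22582241e-06
  1.46432904e+00  5.44447769e-02]
```

Pointer and marker are both at about z 0.183, so step 1 is done. I'll go to the first union, A at (0.599,-0.284).

>>> play_rows:
  rows:
    - [[0,0,0],[-20,-2,0],0]
    - [[0,0,0],[-38,-3,0],0]
    - [[0,0,0],[-38,-3,0],0]
    - [[0,0,0],[-38,-3,0],0]
    - [[0,0,0],[-38,-3,0],0]
    - [[0,0,0],[-38,-3,0],0]
    - [[0,0,0],[-38,-3,0],0]
    - [[0,0,0],[-38,-3,0],0]
    - [[0,0,0],[-38,-2,0],0]
    - [[0,0,0],[-38,-2,0],0]
    - [[0,0,0],[-38,-2,0],0]
    - [[0,0,-7],[0,0,10],0]

```text
t: 10.62
tcp_pos: [0.5768, -0.2949, 0.3216]
tool_rot: [0.685, 0.729, -0.002, 0.002]
force: [0.4, -0.1, 1.1]
finger_gap: 0.996
gripper_force: 0.0
```

>>> play_rows:
  rows:
    - [[0,0,-7],[0,0,15],0]
    - [[0,0,-7],[0,0,15],0]
    - [[0,0,-7],[0,0,15],0]
    - [[0,0,-7],[0,0,15],0]
    - [[0,0,-7],[0,0,15],0]
    - [[0,0,-7],[0,0,15],0]
    - [[0,0,-7],[0,0,15],0]
    - [[0,0,-7],[0,0,15],0]
    - [[0,0,-7],[0,0,15],0]
    - [[0,0,-5],[0,0,10],0]
    - [[0,0,0],[0,0,0],0]
    - [[0,0,0],[0,0,0],0]

```text
t: 11.62
tcp_pos: [0.5765, -0.2859, 0.1754]
tool_rot: [0.159, 0.987, 0.001, -0.002]
force: [0.7, 0.5, 1.0]
finger_gap: 0.998
gripper_force: 0.0
```

```bash
cat > look.py <<'E'
import sys
from un import *
a=[float(x) for x in sys.argv[1:]]
plan(*a)
c,f,p,d=save("wrist","wl%d"%(sense()["t"]*100)); unions(c,f,p,d,(0,560,0,330))
E
python3 look.py .5987 -.2835 -.017 72
```

```text
t 11.62 tcp [ 0.5765 -0.2859  0.1754] h 71.7 tilt 0.28 turn z -0.3 (alt 179.7) q6 -1.89 shift x -20.3 y 9.2 z 192.4 F [0.7 0.5 1. ] gap 1.00 gf 0.0
[237.  22.] 666 c [ 0.419  -0.2766] rect [ 417.9 -276.8] [18. 42.] axis 136 zmax 0.018 [181. 179. 175.]
[135. 103.] 737 c [ 0.4553 -0.3952] rect [ 455.  -396.5] [18. 47.] axis 158 zmax 0.020 [182. 179. 176.]
[260. 123.] 835 c [ 0.5113 -0.2861] rect [ 511.5 -286.4] [52. 21.] axis 71 zmax 0.021 [164. 145. 110.]
[291. 204.] 464 c [ 0.5996 -0.2823] rect [ 600.7 -282.7] [17. 42.] axis 162 zmax 0.018 [196. 193. 188.]
[176. 207.] 604 c [ 0.5646 -0.3976] rect [ 565.5 -399. ] [48. 20.] axis 72 zmax 0.020 [193. 190. 187.]
[525. 273.] 1320 c [ 0.7504 -0.063 ] rect [754.8 -59.2] [52. 51.] axis 50 zmax 0.030 [ 89.  98. 124.]
[127. 281.] 229 c [ 0.6265 -0.4831] rect [ 627.5 -486.4] [10. 47.] axis 114 zmax 0.030 [105.  95.  77.]
```

>>> play_rows:
  rows:
    - [[0,0,0],[-21,10,0],0]
    - [[0,0,0],[0,0,30],0]
    - [[0,0,0],[0,0,38],0]
    - [[0,0,0],[0,0,38],0]
    - [[0,0,0],[0,0,38],0]
    - [[0,0,0],[0,0,28],0]
    - [[0,0,0],[0,0,18],0]
    - [[0,0,0],[0,0,0],0]
    - [[0,0,0],[0,0,0],0.4]
    - [[0,0,0],[0,0,0],0.6]
    - [[0,0,0],[0,0,0],0.8]
    - [[0,0,0],[0,0,0],1]
  grip_force: 60

```text
t: 12.67
tcp_pos: [0.6023, -0.2848, -0.0101]
tool_rot: [0.158, 0.988, -0.001, 0.002]
force: [0.1, 0.1, 0.1]
finger_gap: 0.454
gripper_force: 0.0
```

>>> play_rows:
  rows:
    - [[0,0,0],[0,0,0],1]
    - [[0,0,0],[0,0,0],1]
    - [[0,0,0],[0,0,0],1]

```text
t: 12.92
tcp_pos: [0.6016, -0.2843, -0.0111]
tool_rot: [0.158, 0.988, -0.0, 0.001]
force: [-0.4, 0.0, 4.6]
finger_gap: 0.124
gripper_force: 51.9
```

```bash
cat > pl.py <<'E'
import sys
from h import *
plan(*[float(x) for x in sys.argv[1:]])
E
python3 pl.py .543 .148 .26 87
```

```text
t 12.92 tcp [ 0.6016 -0.2843 -0.0111] h 71.9 tilt 0.12 turn z -15.1 (alt 164.9) q6 -1.86 shift x 81.1 y 428.6 z -271.1 F [-0.4  0.   4.6] gap 0.12 gf 51.9
```

>>> play_rows:
  rows:
    - [[0,0,0],[0,0,-10],1]
    - [[0,0,0],[0,0,-30],1]
    - [[0,0,-5],[0,0,-40],1]
    - [[0,0,-5],[0,0,-40],1]
    - [[0,0,-5],[0,0,-40],1]
    - [[0,0,0],[0,0,-40],1]
    - [[0,0,0],[0,0,-40],1]
    - [[0,0,0],[0,0,-20],1]
    - [[0,0,0],[7,36,0],1]
    - [[0,0,0],[7,36,0],1]
    - [[0,0,0],[7,36,0],1]
    - [[0,0,0],[7,36,0],1]

```text
t: 13.92
tcp_pos: [0.5798, -0.1371, 0.2482]
tool_rot: [0.028, 1.0, 0.0, 0.0]
force: [-0.3, 1.1, -0.9]
finger_gap: 0.124
gripper_force: 50.8
```

>>> play_rows:
  rows:
    - [[0,0,0],[7,36,0],1]
    - [[0,0,0],[7,36,0],1]
    - [[0,0,0],[7,36,0],1]
    - [[0,0,0],[7,36,0],1]
    - [[0,0,0],[7,36,0],1]
    - [[0,0,0],[7,36,0],1]
    - [[0,0,0],[5,36,0],1]
    - [[0,0,0],[3,24,0],1]
    - [[0,0,0],[0,0,0],1]
    - [[0,0,0],[0,0,0],1]

```text
t: 14.75
tcp_pos: [0.5451, 0.141, 0.2479]
tool_rot: [0.026, 1.0, -0.0, -0.0]
force: [-0.0, -0.5, -0.4]
finger_gap: 0.126
gripper_force: 50.8
```

```bash
python3 pl.py .546 .147 .14 87
```

```text
t 14.75 tcp [0.5451 0.141  0.2479] h 87.1 tilt 0.03 turn z 0.1 (alt -179.9) q6 -1.46 shift x -0.6 y 6.1 z 107.9 F [-0.  -0.5 -0.4] gap 0.13 gf 50.8
```

>>> play_rows:
  rows:
    - [[0,0,0],[0,4,25],1]
    - [[0,0,0],[0,0,30],1]
    - [[0,0,0],[0,0,30],1]
    - [[0,0,0],[0,0,18],1]
    - [[0,0,0],[0,0,10],1]
    - [[0,0,0],[0,0,0],1]
    - [[0,0,0],[0,0,0],0.6]
    - [[0,0,0],[0,0,0],0.6]
    - [[0,0,0],[0,0,0],0.6]
    - [[0,0,0],[0,0,-30],0.6]
    - [[0,0,0],[0,0,-40],0.6]
    - [[0,0,0],[0,0,-40],0.3]

```text
t: 15.75
tcp_pos: [0.5456, 0.1437, 0.2463]
tool_rot: [0.027, 1.0, -0.0, -0.0]
force: [0.3, 0.1, 0.1]
finger_gap: 0.525
gripper_force: 0.0
```

```bash
cat > lb.py <<'E'
import sys
from un import *
# shift: basket check + top-view unions
c,f,p,d=save("top","tb%d"%(sense()["t"]*100)); unions(c,f,p,d,(330,450,170,300))
plan(*[float(x) for x in sys.argv[1:]])
E
python3 lb.py .5655 -.3985 .16 -18
```

```text
[444. 181.] 157 c [ 0.6456 -0.4811] rect [ 644.9 -484.1] [32. 60.] axis 174 zmax 0.030 [120. 118. 112.]
[428. 228.] 77 c [ 0.5178 -0.4319] rect [ 518.7 -432.7] [19. 43.] axis 95 zmax 0.023 [161. 160. 156.]
[374. 231.] 114 c [ 0.5095 -0.2874] rect [ 509.1 -287.9] [52. 21.] axis 71 zmax 0.026 [134. 123.  99.]
[416. 252.] 93 c [ 0.4526 -0.3981] rect [ 453.2 -398.6] [20. 48.] axis 157 zmax 0.021 [153. 152. 148.]
[371. 266.] 71 c [ 0.4163 -0.2784] rect [ 416.  -278.9] [17. 42.] axis 136 zmax 0.022 [155. 155. 151.]
[334. 275.] 83 c [ 0.3941 -0.1823] rect [ 393.  -182.2] [24. 26.] axis 3 zmax 0.018 [133. 100.  99.]
t 15.80 tcp [0.5514 0.1443 0.2559] h 86.9 tilt 1.02 turn z -75.1 (alt 104.9) q6 -1.46 shift x 511.9 y -181.2 z 95.9 F [2.2 0.7 4.8] gap 0.61 gf 0.0
```

Union B was knocked aside, to (0.519,-0.432). I'll take C at (0.4535,-0.3975) next.

>>> play_rows:
  rows:
    - [[0,0,6.3],[0,0,0],0]
    - [[0,0,6.3],[0,0,0],0]
    - [[0,0,6.3],[0,0,0],0]
    - [[0,0,0],[0,0,0],0]

```text
t: 16.13
tcp_pos: [0.5466, 0.1438, 0.2461]
tool_rot: [0.192, 0.981, 0.0, 0.002]
force: [0.6, -0.3, -0.0]
finger_gap: 0.999
gripper_force: 0.0
```

```bash
python3 pl.py .4535 -.3975 .175 68
```

```text
t 16.13 tcp [0.5466 0.1438 0.2461] h 67.9 tilt 0.18 turn z -0.1 (alt 179.9) q6 -1.13 shift x -116.5 y -536.8 z 71.1 F [ 0.6 -0.3 -0. ] gap 1.00 gf 0.0
```

>>> play_rows:
  rows:
    - [[0,0,0],[-4,-20,0],0]
    - [[0,0,0],[-8,-38,0],0]
    - [[0,0,0],[-8,-38,0],0]
    - [[0,0,0],[-8,-38,0],0]
    - [[0,0,0],[-8,-38,0],0]
    - [[0,0,0],[-8,-38,0],0]
    - [[0,0,0],[-8,-38,0],0]
    - [[0,0,0],[-8,-38,0],0]
    - [[0,0,0],[-8,-38,0],0]
    - [[0,0,0],[-8,-38,10],0]
    - [[0,0,0],[-8,-38,10],0]
    - [[0,0,0],[-8,-38,10],0]

```text
t: 17.13
tcp_pos: [0.4669, -0.299, 0.2153]
tool_rot: [0.189, 0.982, -0.001, 0.001]
force: [0.1, -0.4, -0.6]
finger_gap: 1.005
gripper_force: 0.0
```

>>> play_rows:
  rows:
    - [[0,0,0],[-8,-38,10],0]
    - [[0,0,0],[-8,-35,20],0]
    - [[0,0,0],[-8,-24,20],0]
    - [[0,0,0],[0,0,0],0]
    - [[0,0,0],[0,0,0],0]

```text
t: 17.55
tcp_pos: [0.4521, -0.3966, 0.1636]
tool_rot: [0.191, 0.982, 0.001, -0.001]
force: [-0.4, -0.2, 0.2]
finger_gap: 1.0
gripper_force: 0.0
```

```bash
python3 look.py .4535 -.3975 -.014 68
```

```text
t 17.55 tcp [ 0.4521 -0.3966  0.1636] h 68.0 tilt 0.12 turn z -0.0 (alt 180.0) q6 -2.09 shift x -1.6 y -0.4 z 177.6 F [-0.4 -0.2  0.2] gap 1.00 gf 0.0
[384. 106.] 613 c [ 0.417  -0.2778] rect [ 417.7 -276.9] [18. 43.] axis 136 zmax 0.018 [208. 206. 202.]
[281. 189.] 654 c [ 0.4544 -0.3971] rect [ 455.1 -397.3] [19. 47.] axis 156 zmax 0.020 [208. 206. 202.]
[403. 199.] 813 c [ 0.5093 -0.2877] rect [ 510.9 -286.9] [52. 22.] axis 71 zmax 0.021 [182. 162. 121.]
[274. 256.] 566 c [ 0.5187 -0.4314] rect [ 520.2 -432.1] [20. 47.] axis 95 zmax 0.020 [214. 212. 209.]
[185. 320.] 464 c [ 0.5496 -0.5495] rect [ 553.7 -554.9] [42. 23.] axis 2 zmax 0.028 [189.  43.  43.]
```

>>> play_rows:
  rows:
    - [[0,0,2],[-2,0,30],0]
    - [[0,0,0],[0,0,38],0]
    - [[0,0,0],[0,0,38],0]
    - [[0,0,0],[0,0,38],0]
    - [[0,0,0],[0,0,20],0]
    - [[0,0,0],[0,0,12],0]
    - [[0,0,0],[0,0,0],0]
    - [[0,0,0],[0,0,0],0.6]
    - [[0,0,0],[0,0,0],0.8]
    - [[0,0,0],[0,0,0],1]
    - [[0,0,0],[0,0,0],1]
    - [[0,0,0],[0,0,0],1]

```text
t: 18.6
tcp_pos: [0.4554, -0.3971, -0.01]
tool_rot: [0.208, 0.978, -0.001, 0.001]
force: [0.2, -0.5, 0.9]
finger_gap: 0.301
gripper_force: 0.0
```

>>> play_rows:
  rows:
    - [[0,0,0],[0,0,0],1]
    - [[0,0,0],[0,0,0],1]
    - [[0,0,0],[0,0,-10],1]
    - [[0,0,0],[0,0,-30],1]
    - [[0,0,-7],[0,0,-40],1]
    - [[0,0,-7],[0,0,-40],1]
    - [[0,0,-7],[0,0,-40],1]
    - [[0,0,0],[0,0,-40],1]
    - [[0,0,0],[0,0,-40],1]
    - [[0,0,0],[0,0,-20],1]
    - [[0,0,0],[0,0,0],1]

```text
t: 19.52
tcp_pos: [0.457, -0.399, 0.2555]
tool_rot: [0.026, 1.0, -0.005, 0.004]
force: [1.7, -1.7, 0.1]
finger_gap: 0.144
gripper_force: 50.9
```

```bash
python3 pl.py .542 .085 .25 87
```

```text
t 19.52 tcp [ 0.457  -0.399   0.2555] h 87.0 tilt 0.73 turn z -0.0 (alt 180.0) q6 -2.42 shift x -59.5 y 487.7 z 5.5 F [ 1.7 -1.7  0.1] gap 0.14 gf 50.9
```

>>> play_rows:
  rows:
    - [[0,0,0],[-3,24,0],1]
    - [[0,0,0],[-5,39,0],1]
    - [[0,0,0],[-5,39,0],1]
    - [[0,0,0],[-5,39,0],1]
    - [[0,0,0],[-5,39,0],1]
    - [[0,0,0],[-5,39,0],1]
    - [[0,0,0],[-5,39,0],1]
    - [[0,0,0],[-5,39,0],1]
    - [[0,0,0],[-5,39,0],1]
    - [[0,0,0],[-5,39,0],1]
    - [[0,0,0],[-5,39,0],1]
    - [[0,0,0],[-4,39,0],1]

```text
t: 20.52
tcp_pos: [0.5346, 0.055, 0.2475]
tool_rot: [0.026, 1.0, 0.0, -0.001]
force: [0.3, 0.2, -1.5]
finger_gap: 0.144
gripper_force: 50.9
```

>>> play_rows:
  rows:
    - [[0,0,0],[-3,35,0],1]
    - [[0,0,0],[0,0,0],1]
    - [[0,0,0],[0,0,0],1]

```text
t: 20.77
tcp_pos: [0.5392, 0.0896, 0.2474]
tool_rot: [0.024, 1.0, -0.0, -0.001]
force: [-0.1, -0.4, -0.1]
finger_gap: 0.147
gripper_force: 50.9
```

```bash
python3 pl.py .542 .085 .135 87
```

```text
t 20.77 tcp [0.5392 0.0896 0.2474] h 87.2 tilt 0.16 turn z 0.2 (alt -179.8) q6 -1.56 shift x -3.0 y -4.5 z 112.4 F [-0.1 -0.4 -0.1] gap 0.15 gf 50.9
```

>>> play_rows:
  rows:
    - [[0,0,0],[-2,-4,25],1]
    - [[0,0,0],[0,0,30],1]
    - [[0,0,0],[0,0,30],1]
    - [[0,0,0],[0,0,18],1]
    - [[0,0,0],[0,0,9],1]
    - [[0,0,0],[0,0,0],1]
    - [[0,0,0],[0,0,0],0.6]
    - [[0,0,0],[0,0,0],0.6]
    - [[0,0,0],[0,0,0],0.6]
    - [[0,0,0],[0,0,-30],0.6]
    - [[0,0,0],[0,0,-40],0.6]
    - [[0,0,0],[0,0,-40],0.3]

```text
t: 21.77
tcp_pos: [0.5417, 0.0836, 0.2483]
tool_rot: [0.026, 1.0, -0.0, -0.0]
force: [1.2, -1.0, -1.0]
finger_gap: 0.529
gripper_force: 0.0
```

>>> play_rows:
  rows:
    - [[0,0,7],[0,0,0],0]
    - [[0,0,7],[0,0,0],0]
    - [[0,0,7],[0,0,0],0]
    - [[0,0,7],[0,0,0],0]
    - [[0,0,7],[0,0,0],0]
    - [[0,0,5],[0,0,0],0]
    - [[0,0,0],[0,0,0],0]

```text
t: 22.35
tcp_pos: [0.5427, 0.0837, 0.2481]
tool_rot: [0.367, 0.93, 0.0, 0.001]
force: [-0.1, 0.3, 0.5]
finger_gap: 1.003
gripper_force: 0.0
```

```bash
python3 lb.py .417 -.278 .165 46
python3 - <<'E'
from h import *
c,f,p,d=save("wrist","wb1"); cv2.imwrite("pics/wb1.png",p[:,:,::-1])
E
```

```text
[444. 181.] 156 c [ 0.6458 -0.4818] rect [ 644.8 -482.4] [28. 61.] axis 171 zmax 0.030 [123. 122. 115.]
[428. 228.] 84 c [ 0.518  -0.4326] rect [ 518.5 -433. ] [18. 46.] axis 93 zmax 0.024 [159. 158. 154.]
[374. 231.] 116 c [ 0.5094 -0.2876] rect [ 509.6 -288.1] [53. 21.] axis 70 zmax 0.026 [132. 121.  97.]
[371. 266.] 72 c [ 0.4159 -0.2779] rect [ 416.2 -279.1] [17. 43.] axis 136 zmax 0.022 [150. 150. 146.]
[334. 275.] 82 c [ 0.3932 -0.182 ] rect [ 392.9 -182.4] [23. 26.] axis 172 zmax 0.021 [133.  98.  97.]
t 22.40 tcp [0.5426 0.0837 0.2479] h 47.1 tilt 0.14 turn z 1.1 (alt -178.9) q6 -0.87 shift x -160.9 y -347.5 z 82.9 F [-0.5  1.1  0.5] gap 1.00 gf 0.0
```

View pics/wb1.png

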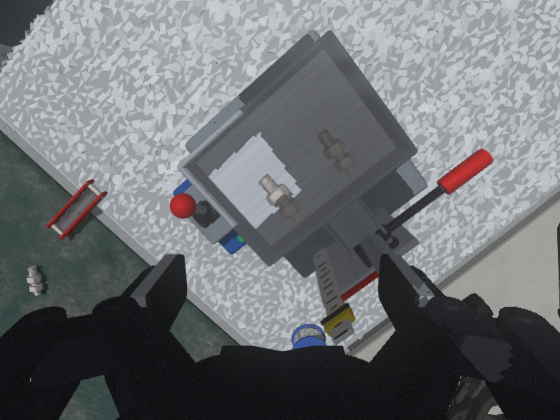

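Both unions lie in the basket, at (335,150) and (278,195). Now D.

>>> play_rows:
  rows:
    - [[0,0,1],[-8,-17,0],0]
    - [[0,0,0],[-17,-37,0],0]
    - [[0,0,0],[-17,-37,0],0]
    - [[0,0,0],[-17,-37,0],0]
    - [[0,0,0],[-17,-37,0],0]
    - [[0,0,0],[-17,-37,0],0]
    - [[0,0,0],[-17,-37,0],0]
    - [[0,0,0],[-17,-37,20],0]
    - [[0,0,0],[-17,-37,30],0]
    - [[0,0,0],[-17,-35,30],0]
    - [[0,0,0],[0,0,0],0]
    - [[0,0,0],[0,0,0],0]

```text
t: 23.45
tcp_pos: [0.4208, -0.2642, 0.1771]
tool_rot: [0.376, 0.927, 0.001, -0.001]
force: [0.8, -1.0, -0.0]
finger_gap: 1.003
gripper_force: 0.0
```

```bash
python3 look.py .417 -.278 -.012 46
```

```text
t 23.45 tcp [ 0.4208 -0.2642  0.1771] h 45.8 tilt 0.15 turn z -0.2 (alt 179.8) q6 -1.59 shift x -6.9 y -12.6 z 189.1 F [ 0.8 -1.  -0. ] gap 1.00 gf 0.0
[271. 190.] 474 c [ 0.418  -0.2761] rect [ 418.3 -276.7] [17. 43.] axis 137 zmax 0.019 [189. 187. 183.]
[323. 255.] 609 c [ 0.509  -0.2858] rect [ 510.3 -286.6] [51. 20.] axis 71 zmax 0.022 [172. 151. 112.]
```

>>> play_rows:
  rows:
    - [[0,0,0],[-7,-11,30],0]
    - [[0,0,0],[0,0,38],0]
    - [[0,0,0],[0,0,38],0]
    - [[0,0,0],[0,0,38],0]
    - [[0,0,0],[0,0,30],0]
    - [[0,0,0],[0,0,13],0]
    - [[0,0,0],[0,0,0],0]
    - [[0,0,0],[0,0,0],0.6]
    - [[0,0,0],[0,0,0],0.8]
    - [[0,0,0],[0,0,0],1]
    - [[0,0,0],[0,0,0],1]
    - [[0,0,0],[0,0,0],1]

```text
t: 24.5
tcp_pos: [0.42, -0.2764, -0.0076]
tool_rot: [0.375, 0.927, -0.001, 0.001]
force: [0.1, 0.5, 0.0]
finger_gap: 0.301
gripper_force: 0.0
```

>>> play_rows:
  rows:
    - [[0,0,0],[0,0,0],1]
    - [[0,0,0],[0,0,0],1]
    - [[0,0,-7],[0,0,-30],1]
    - [[0,0,-7],[0,0,-40],1]
    - [[0,0,-7],[0,0,-40],1]
    - [[0,0,-7],[0,0,-40],1]
    - [[0,0,-7],[0,0,-40],1]
    - [[0,0,-6],[0,0,-40],1]
    - [[0,0,0],[0,0,-30],1]
    - [[0,0,0],[0,0,0],1]

```text
t: 25.33
tcp_pos: [0.4221, -0.2788, 0.2578]
tool_rot: [0.026, 1.0, -0.005, 0.005]
force: [-0.1, -0.9, -0.5]
finger_gap: 0.074
gripper_force: 50.8
```

```bash
python3 pl.py .50 .149 .25 87
```

```text
t 25.33 tcp [ 0.4221 -0.2788  0.2578] h 87.0 tilt 0.83 turn z -0.0 (alt 180.0) q6 -2.32 shift x -55.4 y 431.3 z 7.8 F [-0.1 -0.9 -0.5] gap 0.07 gf 50.8
```

>>> play_rows:
  rows:
    - [[0,0,0],[-3,20,0],1]
    - [[0,0,0],[-5,38,0],1]
    - [[0,0,0],[-5,38,0],1]
    - [[0,0,0],[-5,38,0],1]
    - [[0,0,0],[-5,38,0],1]
    - [[0,0,0],[-5,38,0],1]
    - [[0,0,0],[-5,38,0],1]
    - [[0,0,0],[-5,38,0],1]
    - [[0,0,0],[-5,38,0],1]
    - [[0,0,0],[-5,38,0],1]
    - [[0,0,0],[-5,38,0],1]
    - [[0,0,0],[-4,28,0],1]

```text
t: 26.33
tcp_pos: [0.4979, 0.1514, 0.2501]
tool_rot: [0.026, 1.0, 0.0, -0.001]
force: [1.3, -0.1, 0.1]
finger_gap: 0.077
gripper_force: 50.8
```

>>> play_rows:
  rows:
    - [[0,0,0],[0,0,0],1]
    - [[0,0,0],[0,0,0],1]

```text
t: 26.5
tcp_pos: [0.4978, 0.1498, 0.25]
tool_rot: [0.025, 1.0, -0.0, -0.001]
force: [0.0, -0.7, -1.2]
finger_gap: 0.075
gripper_force: 50.8
```

```bash
python3 pl.py .50 .149 .138 87
```

```text
t 26.50 tcp [0.4978 0.1498 0.25  ] h 87.2 tilt 0.12 turn z 0.2 (alt -179.8) q6 -1.44 shift x -2.2 y -0.6 z 112.0 F [ 0.  -0.7 -1.2] gap 0.08 gf 50.8
```

>>> play_rows:
  rows:
    - [[0,0,0],[-2,-1,25],1]
    - [[0,0,0],[0,0,30],1]
    - [[0,0,0],[0,0,30],1]
    - [[0,0,0],[0,0,18],1]
    - [[0,0,0],[0,0,9],1]
    - [[0,0,0],[0,0,0],1]
    - [[0,0,0],[0,0,0],0.6]
    - [[0,0,0],[0,0,0],0.6]
    - [[0,0,0],[0,0,0],0.6]
    - [[0,0,0],[0,0,-30],0.6]
    - [[0,0,0],[0,0,-40],0.6]
    - [[0,0,0],[0,0,-40],0.3]

```text
t: 27.5
tcp_pos: [0.5001, 0.1474, 0.2508]
tool_rot: [0.026, 1.0, -0.0, -0.0]
force: [1.4, -0.2, 0.8]
finger_gap: 0.524
gripper_force: 0.0
```

>>> play_rows:
  rows:
    - [[0,0,7],[0,0,0],0]
    - [[0,0,7],[0,0,0],0]
    - [[0,0,7],[0,0,0],0]
    - [[0,0,7],[0,0,0],0]
    - [[0,0,7],[0,0,0],0]
    - [[0,0,7],[0,0,0],0]
    - [[0,0,7],[0,0,0],0]
    - [[0,0,7],[0,0,0],0]
    - [[0,0,7],[0,0,0],0]
    - [[0,0,7],[0,0,0],0]
    - [[0,0,7],[0,0,0],0]
    - [[0,0,5],[0,0,0],0]

```text
t: 28.5
tcp_pos: [0.501, 0.1475, 0.2505]
tool_rot: [0.678, 0.735, 0.001, 0.001]
force: [-0.4, 0.2, 0.2]
finger_gap: 1.001
gripper_force: 0.0
```

```bash
python3 lb.py .519 -.432 .165 4
```

```text
[444. 181.] 158 c [ 0.6464 -0.4815] rect [ 644.8 -483. ] [28. 61.] axis 173 zmax 0.030 [122. 120. 114.]
[427. 228.] 85 c [ 0.5181 -0.4315] rect [ 517.9 -432.7] [46. 17.] axis 94 zmax 0.023 [156. 155. 151.]
[374. 231.] 116 c [ 0.5094 -0.2872] rect [ 510.2 -288. ] [52. 22.] axis 69 zmax 0.025 [131. 121.  97.]
[334. 275.] 80 c [ 0.394 -0.182] rect [ 393.1 -182.4] [24. 26.] axis 5 zmax 0.022 [130.  95.  94.]
t 28.55 tcp [0.5011 0.1475 0.2505] h 4.6 tilt 0.16 turn z 0.6 (alt -179.4) q6 -0.01 shift x -579.4 y -22.5 z 85.5 F [ 0.8  0.1 -0.2] gap 1.00 gf 0.0
```

>>> play_rows:
  rows:
    - [[0,0,0],[-20,-1,0],0]
    - [[0,0,0],[-39,-2,0],0]
    - [[0,0,0],[-39,-2,0],0]
    - [[0,0,0],[-39,-2,0],0]
    - [[0,0,0],[-39,-2,0],0]
    - [[0,0,0],[-39,-2,0],0]
    - [[0,0,0],[-39,-2,0],0]
    - [[0,0,0],[-39,-2,0],0]
    - [[0,0,0],[-39,-2,0],0]
    - [[0,0,0],[-39,-2,0],0]
    - [[0,0,0],[-39,-2,10],0]
    - [[0,0,0],[-39,-2,10],0]

```text
t: 29.55
tcp_pos: [0.5172, -0.3045, 0.2308]
tool_rot: [0.675, 0.738, 0.0, 0.002]
force: [0.3, 0.1, 0.5]
finger_gap: 0.998
gripper_force: 0.0
```

>>> play_rows:
  rows:
    - [[0,0,0],[-39,-1,10],0]
    - [[0,0,0],[-39,0,20],0]
    - [[0,0,0],[-39,0,20],0]
    - [[0,0,0],[-10,0,10],0]
    - [[0,0,0],[0,0,0],0]
    - [[0,0,0],[0,0,0],0]

```text
t: 30.05
tcp_pos: [0.5259, -0.4241, 0.1708]
tool_rot: [0.676, 0.737, 0.0, -0.001]
force: [0.1, 0.7, 0.3]
finger_gap: 1.0
gripper_force: 0.0
```

```bash
python3 look.py .519 -.432 -.012 4
```

```text
t 30.05 tcp [ 0.5259 -0.4241  0.1708] h 5.0 tilt 0.11 turn z 1.0 (alt -179.0) q6 -0.93 shift x -7.4 y -7.5 z 182.8 F [0.1 0.7 0.3] gap 1.00 gf 0.0
[279.  38.] 1023 c [ 0.5114 -0.2877] rect [ 511.1 -287. ] [52. 22.] axis 72 zmax 0.022 [180. 162. 124.]
[ 79. 195.] 205 c [ 0.3138 -0.4535] rect [ 314.3 -452.6] [69.  7.] axis 52 zmax 0.011 [246. 248. 250.]
[276. 193.] 621 c [ 0.5207 -0.4313] rect [ 520.3 -432.6] [20. 47.] axis 95 zmax 0.020 [206. 204. 201.]
[ 48. 234.] 132 c [ 0.2765 -0.5008] rect [ 276.9 -500.9] [50.  6.] axis 53 zmax 0.011 [248. 249. 251.]
[385. 248.] 794 c [ 0.6399 -0.4795] rect [ 647.7 -479.7] [54. 50.] axis 17 zmax 0.030 [120. 113.  99.]
[ 90. 254.] 60 c [ 0.3328 -0.5109] rect [ 332.4 -511.4] [47.  3.] axis 66 zmax 0.030 [235. 198.  27.]
```

>>> play_rows:
  rows:
    - [[0,0,0],[-8,-6,30],0]
    - [[0,0,0],[0,0,38],0]
    - [[0,0,0],[0,0,38],0]
    - [[0,0,0],[0,0,38],0]
    - [[0,0,0],[0,0,26],0]
    - [[0,0,0],[0,0,13],0]
    - [[0,0,0],[0,0,0],0]
    - [[0,0,0],[0,0,0],0.6]
    - [[0,0,0],[0,0,0],0.8]
    - [[0,0,0],[0,0,0],1]
    - [[0,0,0],[0,0,0],1]
    - [[0,0,0],[0,0,0],1]

```text
t: 31.1
tcp_pos: [0.5218, -0.4339, -0.0102]
tool_rot: [0.676, 0.737, -0.0, 0.001]
force: [0.0, 0.1, -0.9]
finger_gap: 0.297
gripper_force: 0.0
```

>>> play_rows:
  rows:
    - [[0,0,0],[0,0,0],1]
    - [[0,0,0],[0,0,0],1]
    - [[0,0,-7],[0,0,-20],1]
    - [[0,0,-7],[0,0,-40],1]
    - [[0,0,-7],[0,0,-40],1]
    - [[0,0,-7],[0,0,-40],1]
    - [[0,0,-7],[0,0,-40],1]
    - [[0,0,-7],[0,0,-40],1]
    - [[0,0,-7],[0,0,-35],1]
    - [[0,0,-7],[0,0,0],1]
    - [[0,0,-7],[0,0,0],1]
    - [[0,0,-7],[0,0,0],1]

```text
t: 32.1
tcp_pos: [0.5211, -0.4332, 0.2442]
tool_rot: [0.128, 0.992, -0.0, 0.001]
force: [0.0, -0.1, -1.7]
finger_gap: 0.153
gripper_force: 50.7
```

>>> play_rows:
  rows:
    - [[0,0,-6],[0,0,0],1]
    - [[0,0,-6],[0,0,0],1]
    - [[0,0,0],[0,0,0],1]

```text
t: 32.35
tcp_pos: [0.5208, -0.4329, 0.2427]
tool_rot: [0.026, 1.0, 0.0, -0.0]
force: [0.2, 0.6, -0.3]
finger_gap: 0.15
gripper_force: 50.7
```

```bash
python3 pl.py .497 .086 .25 87
```

```text
t 32.35 tcp [ 0.5208 -0.4329  0.2427] h 87.1 tilt 0.06 turn z 0.1 (alt -179.9) q6 -2.38 shift x 50.9 y 516.9 z -7.3 F [ 0.2  0.6 -0.3] gap 0.15 gf 50.7
```

>>> play_rows:
  rows:
    - [[0,0,0],[2,20,-7],1]
    - [[0,0,0],[4,39,0],1]
    - [[0,0,0],[4,39,0],1]
    - [[0,0,0],[4,39,0],1]
    - [[0,0,0],[4,39,0],1]
    - [[0,0,0],[4,39,0],1]
    - [[0,0,0],[4,39,0],1]
    - [[0,0,0],[4,39,0],1]
    - [[0,0,0],[4,39,0],1]
    - [[0,0,0],[4,39,0],1]
    - [[0,0,0],[4,39,0],1]
    - [[0,0,0],[4,39,0],1]

```text
t: 33.35
tcp_pos: [0.4983, 0.0194, 0.2501]
tool_rot: [0.028, 1.0, 0.0, 0.0]
force: [0.9, 0.5, -0.2]
finger_gap: 0.149
gripper_force: 50.7
```

>>> play_rows:
  rows:
    - [[0,0,0],[4,39,0],1]
    - [[0,0,0],[1,26,0],1]
    - [[0,0,0],[0,0,0],1]
    - [[0,0,0],[0,0,0],1]

```text
t: 33.68
tcp_pos: [0.4969, 0.084, 0.2501]
tool_rot: [0.026, 1.0, -0.0, -0.0]
force: [0.1, -0.5, -0.1]
finger_gap: 0.15
gripper_force: 50.8
```

```bash
python3 pl.py .497 .086 .138 87
```

```text
t 33.68 tcp [0.4969 0.084  0.2501] h 87.1 tilt 0.02 turn z 0.1 (alt -179.9) q6 -1.57 shift x 0.0 y 2.0 z 112.1 F [ 0.1 -0.5 -0.1] gap 0.15 gf 50.8
```

>>> play_rows:
  rows:
    - [[0,0,0],[0,1,25],1]
    - [[0,0,0],[0,0,30],1]
    - [[0,0,0],[0,0,30],1]
    - [[0,0,0],[0,0,18],1]
    - [[0,0,0],[0,0,9],1]
    - [[0,0,0],[0,0,0],1]
    - [[0,0,0],[0,0,0],0.6]
    - [[0,0,0],[0,0,0],0.6]
    - [[0,0,0],[0,0,0],0.6]
    - [[0,0,0],[0,0,-30],0.6]
    - [[0,0,0],[0,0,-40],0.6]
    - [[0,0,0],[0,0,-40],0.3]

```text
t: 34.68
tcp_pos: [0.4968, 0.0838, 0.2498]
tool_rot: [0.026, 1.0, 0.0, -0.0]
force: [0.7, -0.5, 0.7]
finger_gap: 0.526
gripper_force: 0.0
```

>>> play_rows:
  rows:
    - [[0,0,7],[0,0,-10],0]
    - [[0,0,7],[0,0,-10],0]
    - [[0,0,7],[0,0,-10],0]
    - [[0,0,7],[0,0,-10],0]
    - [[0,0,7],[0,0,-10],0]
    - [[0,0,7],[0,0,0],0]
    - [[0,0,7],[0,0,0],0]
    - [[0,0,7],[0,0,0],0]
    - [[0,0,7],[0,0,0],0]
    - [[0,0,7],[0,0,0],0]
    - [[0,0,7],[0,0,0],0]
    - [[0,0,7],[0,0,0],0]

```text
t: 35.68
tcp_pos: [0.4975, 0.0839, 0.2995]
tool_rot: [0.691, 0.723, 0.001, 0.001]
force: [-0.8, 0.1, 0.4]
finger_gap: 1.004
gripper_force: 0.0
```

>>> play_rows:
  rows:
    - [[0,0,6],[0,0,0],0]
    - [[0,0,0],[0,0,0],0]
    - [[0,0,0],[0,0,0],0]

```text
t: 35.93
tcp_pos: [0.4975, 0.0839, 0.2991]
tool_rot: [0.725, 0.689, 0.001, 0.001]
force: [-0.6, 0.1, -0.2]
finger_gap: 0.995
gripper_force: 0.0
```

Run:
```python
from ht import *
from un import unions
plan(.633,.216,.30,-3)
c,f,p,d=save("wrist","wb2"); cv2.imwrite("pics/wb2.png",p[:,:,::-1])
heights("s6")
c,f,p,d=save("top","t6"); unions(c,f,p,d,(330,450,170,300))
```

```text
t 35.93 tcp [0.4975 0.0839 0.2991] h -2.9 tilt 0.12 turn z 0.1 (alt -179.9) q6 -0.00 shift x 139.0 y 128.4 z -0.9 F [-0.6  0.1 -0.2] gap 0.99 gf 0.0
ptr 8 [0.6274 0.0845 0.1849] [0.625 0.069 0.183] [0.632 0.094 0.187]
mark 27 [0.6377 0.0596 0.187 ] [0.633 0.047 0.177] [0.647 0.07  0.191]
[444. 181.] 161 c [ 0.6459 -0.4815] rect [ 645.1 -482.8] [28. 62.] axis 171 zmax 0.030 [119. 118. 112.]
[374. 231.] 115 c [ 0.5098 -0.2879] rect [ 510.5 -288.3] [53. 23.] axis 69 zmax 0.024 [127. 117.  94.]
[334. 275.] 80 c [ 0.3938 -0.1823] rect [ 393.1 -182.6] [24. 26.] axis 0 zmax 0.019 [131.  96.  95.]
```

View pics/wb2.png

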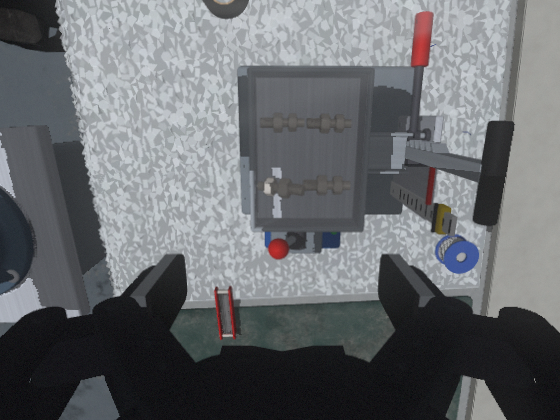

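All four unions lie in the basket at the marker. On to the pawl grip.

>>> play_rows:
  rows:
    - [[0,0,0],[30,10,0],0]
    - [[0,0,0],[30,25,0],0]
    - [[0,0,0],[30,25,0],0]
    - [[0,0,0],[25,30,0],0]
    - [[0,0,0],[20,25,0],0]
    - [[0,0,0],[4,13,20],0]
    - [[0,0,0],[0,0,30],0]
    - [[0,0,0],[0,0,20],0]
    - [[0,0,0],[0,0,0],0]
    - [[0,0,0],[0,0,0],0]

```text
t: 36.92
tcp_pos: [0.6317, 0.2158, 0.2268]
tool_rot: [0.725, 0.689, -0.001, -0.001]
force: [-0.2, 0.0, 0.4]
finger_gap: 0.998
gripper_force: 0.0
```

Run:
```python
from h import *
c,f,p,d=save("wrist","wp"); P=[]
for v in range(0,330):
    for u in range(150,450):
        a=p[v,u].astype(int)
        if d[v,u]>0 and a[0]>80 and a[1]<.5*a[0] and a[2]<.5*a[0]:
            q=pt(c,f,u,v,d[v,u])
            if .12<q[2]<.17 and q[1]>.17: P.append(q)
P=np.array(P); print(len(P),P.mean(0).round(4),P.min(0).round(4),P.max(0).round(4),cv2.minAreaRect((P[:,:2]*1000).astype(np.float32)))
plan(.633,.216,.101,-3)
```

```text
900 [0.6348 0.2165 0.1443] [0.6271 0.1931 0.1354] [0.6423 0.2379 0.1475] ((634.6355590820312, 215.38052368164062), (44.830814361572266, 13.824471473693848), 87.09747314453125)
t 36.97 tcp [0.6329 0.216  0.2287] h -3.0 tilt 0.04 turn z 0.0 (alt -180.0) q6 0.21 shift x 0.0 y 0.1 z 127.7 F [ 0.2 -0.7  0.7] gap 1.00 gf 0.0
```

>>> play_rows:
  rows:
    - [[0,0,0],[1,2,27],0]
    - [[0,0,0],[0,0,35],0]
    - [[0,0,0],[0,0,35],0]
    - [[0,0,0],[0,0,20],0]
    - [[0,0,0],[0,0,9],0]
    - [[0,0,0],[0,0,0],0]
    - [[0,0,0],[0,0,0],0.6]
    - [[0,0,0],[0,0,0],0.8]
    - [[0,0,0],[0,0,0],1]
    - [[0,0,0],[0,0,0],1]
    - [[0,0,0],[0,0,0],1]
    - [[0,0,0],[0,0,0],1]
  grip_force: 35

```text
t: 37.97
tcp_pos: [0.6344, 0.217, 0.103]
tool_rot: [0.725, 0.688, 0.0, -0.0]
force: [-0.5, -0.9, 7.8]
finger_gap: 0.169
gripper_force: 33.9
```

>>> play_rows:
  rows:
    - [[0,0,0],[0,0,0],1]
    - [[0,0,0],[0,0,0],1]

```text
t: 38.13
tcp_pos: [0.6344, 0.2169, 0.1031]
tool_rot: [0.725, 0.688, 0.0, 0.0]
force: [-3.1, -1.0, 5.7]
finger_gap: 0.168
gripper_force: 34.2
```

>>> play_rows:
  rows:
    - [[0,0,0],[0,0,-8],1]
    - [[0,0,0],[-1,0,-8],1]
    - [[0,0,0],[-2,0,-8],1]
    - [[0,0,0],[-2,0,-8],1]
    - [[0,0,0],[-2,0,-6],1]
    - [[0,0,0],[0,0,0],1]
    - [[0,0,0],[0,0,0],1]
    - [[0,0,0],[0,0,0],1]
    - [[0,0,0],[0,0,0],1]
    - [[0,0,0],[0,0,0],1]
    - [[0,0,0],[0,0,0],1]
    - [[0,0,0],[0,0,0],1]

```text
t: 39.13
tcp_pos: [0.6339, 0.2085, 0.1398]
tool_rot: [0.725, 0.688, -0.001, 0.0]
force: [0.7, -5.7, -4.2]
finger_gap: 0.167
gripper_force: 34.3
```

>>> play_rows:
  rows:
    - [[0,0,0],[0,0,0],1]
    - [[0,0,0],[0,0,0],1]
    - [[0,0,0],[0,0,0],1]
    - [[0,0,0],[0,0,0],1]
    - [[0,0,0],[0,0,0],1]
    - [[0,0,0],[0,0,0],1]
    - [[0,0,0],[0,0,0],1]
    - [[0,0,0],[0,0,0],1]
    - [[0,0,0],[0,0,0],1]
    - [[0,0,0],[0,0,0],1]
    - [[0,0,0],[0,0,0],1]
    - [[0,0,0],[0,0,0],1]

```text
t: 40.13
tcp_pos: [0.6338, 0.2085, 0.1398]
tool_rot: [0.725, 0.688, -0.001, 0.0]
force: [1.0, -6.0, -5.5]
finger_gap: 0.169
gripper_force: 34.3
```

Run:
```python
from ht import *
plan(.633,.216,.101,-3); heights("s7")
```

```text
t 40.13 tcp [0.6338 0.2085 0.1398] h -3.0 tilt 0.14 turn z -0.0 (alt 180.0) q6 0.21 shift x 7.4 y -1.2 z 38.8 F [ 1.  -6.  -5.5] gap 0.17 gf 34.3
ptr 15 [0.63   0.0811 0.099 ] [0.626 0.07  0.093] [0.641 0.095 0.102]
mark 27 [0.6375 0.0597 0.1871] [0.634 0.045 0.177] [0.645 0.068 0.192]
```

View pics/s7c.png

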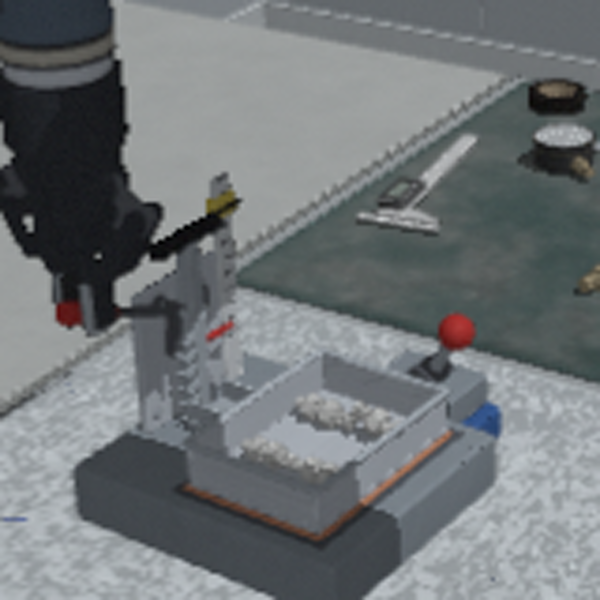

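The basket is all the way down, with the pointer at 0.099. Lower the pawl and release it.

>>> play_rows:
  rows:
    - [[0,0,0],[2,0,6],1]
    - [[0,0,0],[2,0,8],1]
    - [[0,0,0],[2,0,8],1]
    - [[0,0,0],[1,0,8],1]
    - [[0,0,0],[0,0,7],1]
    - [[0,0,0],[0,0,0],0.7]
    - [[0,0,0],[0,0,0],0]
    - [[0,0,0],[0,0,0],0]
    - [[0,0,0],[0,0,0],0]
    - [[0,0,0],[0,0,0],0]
    - [[0,0,0],[0,0,-20],0]
    - [[0,0,0],[0,0,-30],0]

```text
t: 41.18
tcp_pos: [0.6318, 0.2162, 0.1498]
tool_rot: [0.726, 0.688, -0.003, -0.002]
force: [1.1, -0.4, 0.2]
finger_gap: 0.999
gripper_force: 0.0
```

>>> play_rows:
  rows:
    - [[0,0,0],[0,0,-40],1]
    - [[0,0,0],[0,0,-40],1]
    - [[0,0,0],[0,0,-40],1]
    - [[0,0,0],[0,0,-30],1]
    - [[0,0,0],[0,0,0],1]
    - [[0,0,0],[0,0,0],1]

```text
t: 41.68
tcp_pos: [0.6358, 0.2169, 0.3061]
tool_rot: [0.726, 0.688, 0.003, 0.002]
force: [0.1, 0.6, -0.6]
finger_gap: 0.141
gripper_force: 0.0
```

Run:
```python
from ht import *
heights("s8")
c,f,p,d=save("top","t8"); h=cv2.cvtColor(p,cv2.COLOR_RGB2HSV).astype(int)
for n,(u0,u1,v0,v1) in dict(knob=(250,280,218,250),grip=(160,200,160,182)).items():
    P=np.array([pt(c,f,u,v,d[v,u]) for v in range(v0,v1) for u in range(u0,u1) if d[v,u]>0 and (h[v,u,0]<8 or h[v,u,0]>172) and h[v,u,1]>140 and h[v,u,2]>70])
    if len(P): print(n,len(P),P.mean(0).round(4),P.min(0).round(3),P.max(0).round(3))
plan(.43,-.004,.25,-3)
```

```text
ptr 16 [0.6279 0.083  0.1003] [0.625 0.069 0.09 ] [0.644 0.097 0.102]
mark 27 [0.6382 0.0589 0.1871] [0.635 0.046 0.176] [0.646 0.068 0.19 ]
knob 64 [ 0.4861 -0.0047  0.1048] [ 0.477 -0.015  0.093] [0.496 0.005 0.111]
grip 19 [0.6347 0.2233 0.1429] [0.628 0.209 0.133] [0.639 0.234 0.15 ]
t 41.78 tcp [0.6337 0.2165 0.3018] h -3.0 tilt 0.13 turn z -0.0 (alt 180.0) q6 0.22 shift x -230.9 y -191.8 z 51.8 F [-0.1 -0.8 -0.7] gap 0.00 gf 0.0
```

>>> play_rows:
  rows:
    - [[0,0,0],[-15,-12,0],1]
    - [[0,0,0],[-30,-25,0],1]
    - [[0,0,0],[-31,-25,0],1]
    - [[0,0,0],[-31,-25,0],1]
    - [[0,0,0],[-31,-25,0],1]
    - [[0,0,0],[-31,-25,0],1]
    - [[0,0,0],[-31,-25,0],1]
    - [[0,0,0],[-31,-25,0],1]
    - [[0,0,0],[0,0,30],1]
    - [[0,0,0],[0,0,35],1]
    - [[0,0,0],[0,0,35],1]
    - [[0,0,0],[0,0,0],1]

```text
t: 42.78
tcp_pos: [0.4292, -0.0029, 0.1968]
tool_rot: [0.726, 0.688, -0.004, -0.007]
force: [-1.0, 1.2, -0.5]
finger_gap: 0.001
gripper_force: 0.0
```

```bash
python3 pl.py .435 -.005 .07 -3
```

```text
t 42.78 tcp [ 0.4292 -0.0029  0.1968] h -3.1 tilt 0.99 turn z -0.1 (alt 179.9) q6 -0.21 shift x -1.8 y 5.9 z 126.8 F [-1.   1.2 -0.5] gap 0.00 gf 0.0
```

>>> play_rows:
  rows:
    - [[0,0,0],[-2,2,30],1]
    - [[0,0,0],[0,0,35],1]
    - [[0,0,0],[0,0,35],1]
    - [[0,0,0],[0,0,25],1]
    - [[0,0,0],[0,0,0],1]
    - [[0,0,0],[0,10,0],1]
    - [[0,0,0],[0,10,0],1]
    - [[0,0,0],[0,10,0],1]
    - [[0,0,0],[0,10,0],1]
    - [[0,0,0],[0,10,0],1]
    - [[0,0,0],[0,10,0],1]
    - [[0,0,0],[0,0,0],1]

```text
t: 43.78
tcp_pos: [0.4871, -0.0088, 0.0848]
tool_rot: [0.724, 0.69, -0.008, -0.008]
force: [-26.9, -4.4, 71.8]
finger_gap: 0.001
gripper_force: 32.8
```

>>> play_rows:
  rows:
    - [[0,0,0],[0,7,0],1]
    - [[0,0,0],[0,7,0],1]
    - [[0,0,0],[0,4,0],1]
    - [[0,0,0],[0,0,0],1]

```text
t: 44.12
tcp_pos: [0.5191, -0.0109, 0.0808]
tool_rot: [0.725, 0.688, 0.002, 0.003]
force: [-0.6, -0.2, 1.5]
finger_gap: 0.0
gripper_force: 0.3
```

Run:
```python
from h import *
plan(.513,-.005,.07,-3)
c,f,p,d=save("scene","s9"); h=cv2.cvtColor(p,cv2.COLOR_RGB2HSV).astype(int)
P=np.array([np.r_[u,v,pt(c,f,u,v,d[v,u])] for v in range(200,250) for u in range(255,320) if d[v,u]>0 and (h[v,u,0]<8 or h[v,u,0]>172) and h[v,u,1]>150 and h[v,u,2]>70])
print(len(P),*( (P.mean(0).round(4),P.min(0).round(3),P.max(0).round(3)) if len(P) else ()))
```

```text
t 44.12 tcp [ 0.5191 -0.0109  0.0808] h -3.0 tilt 0.44 turn z -0.0 (alt 180.0) q6 -0.18 shift x 5.6 y -6.4 z 10.8 F [-0.6 -0.2  1.5] gap 0.00 gf 0.3
50 [2.7050e+02 2.2368e+02 5.3340e-01 1.1000e-03 9.9200e-02] [ 2.67e+02  2.20e+02  5.22e-01 -7.00e-03  9.00e-02] [2.75e+02 2.27e+02 5.44e-01 9.00e-03 1.08e-01]
```

>>> play_rows:
  rows:
    - [[0,0,0],[0,-10,0],1]
    - [[0,0,0],[0,-15,0],1]
    - [[0,0,0],[0,-10,-20],1]
    - [[0,0,0],[0,0,-40],1]
    - [[0,0,0],[0,0,-40],1]
    - [[0,0,0],[-30,0,-40],1]
    - [[0,0,0],[-40,0,-10],1]
    - [[0,0,0],[-40,0,0],1]
    - [[0,0,0],[-40,0,0],1]
    - [[0,0,0],[0,0,0],1]

```text
t: 45.0
tcp_pos: [0.4729, -0.1598, 0.2214]
tool_rot: [0.727, 0.686, -0.001, 0.002]
force: [-0.1, -0.5, 0.6]
finger_gap: -0.002
gripper_force: 0.0
```

Run:
```python
from ht import *
from un import unions
plan(.513,-.005,.07,-3); heights("s10")
c,f,p,d=save("top","t10"); h=cv2.cvtColor(p,cv2.COLOR_RGB2HSV).astype(int)
P=np.array([pt(c,f,u,v,d[v,u]) for v in range(205,250) for u in range(250,285) if d[v,u]>0 and (h[v,u,0]<8 or h[v,u,0]>172) and h[v,u,1]>140 and h[v,u,2]>70])
if len(P): print("knob",P.mean(0).round(4))
q=np.load("pics/s10.npz")["p"]; t=p
a=cv2.resize(q[170:300,165:325],(480,390),interpolation=cv2.INTER_CUBIC); b=cv2.resize(t[150:280,170:276],(318,390),interpolation=cv2.INTER_CUBIC)
cv2.imwrite("pics/fin.png",np.hstack([a,b])[:,:,::-1])
```

```text
t 45.00 tcp [ 0.4729 -0.1598  0.2214] h -3.3 tilt 0.26 turn z -0.3 (alt 179.7) q6 -0.49 shift x 156.6 y 31.9 z 151.4 F [-0.1 -0.5  0.6] gap -0.00 gf 0.0
ptr 16 [0.6277 0.0832 0.1002] [0.626 0.071 0.091] [0.643 0.097 0.103]
mark 27 [0.6384 0.0602 0.1864] [0.636 0.044 0.177] [0.647 0.069 0.191]
knob [ 0.5345 -0.007   0.1047]
```

View pics/fin.png

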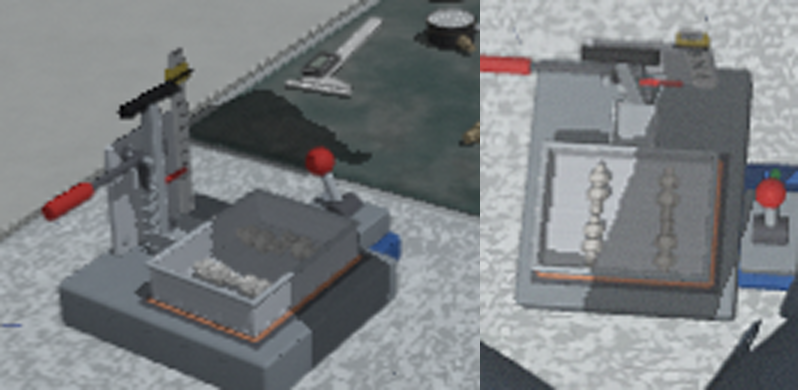

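The lever is over (knob at x 0.5345), the basket is down with four unions in it, and the pawl is at rest. Handing in.

```bash
python3 -c "
from station import *
print(sign_off())"
```

```text
the job is handed in; nothing more can be done
None
```

The job is handed in, with no verdict returned. The last pictures show all four steel unions in the lowered basket, the pawl back in its teeth and the switch lever over. The brass union, hex keys and tape were never touched. One reading to note: the wrist force peaked at about 72 N while pushing the lever, under the 120 N limit.

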